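# Turn a knocked shelf mirror back onto the three balls of its sprung base

### The arm

A 6-joint arm with a two-finger parallel gripper is mounted at the origin on the work surface. World frame = base frame: x ahead of the robot, y to its left, z up, the work surface at z = 0. Lengths are in m, angles in rad, forces in N, time in s.
With the tool pointing down it reaches from about 0.25 to 0.775 m from the base axis. Payload 4 kg.
Tool frame: the origin (TCP) lies at the very end of the fingers, on their centre line; the grasp point (between the pads) lies 19 mm behind it; z points along the fingers, x is the direction in which the jaws open and shut, and the axes are right-handed (so a half turn about z gives the same grasp; the last joint's range is limited). The gripper opens to 94 mm and grips with 3 to 60 N. Pads are 16 mm wide; open, the fingers measure 119 mm over their backs; the gripper's body (75 mm by 177 mm) begins 78 mm behind the grasp point.
Start: joints at [-1.412, 0.087, 1.371, -0, 1.684, -0.103], TCP at [0.142, -0.531, 0.206] pointing down, gripper open.
Joint ranges: [-3.1, 3.1], [-0.76, 2.03], [0.27, 2.55], [-1.08, 4.22], [0.17, 2.65], [-2.57, 2.57]. Speed limits (rad/s): [2.79, 2.79, 3.14, 3.14, 3.14, 3.14].

### API

Orientations are given as a unit quaternion [x, y, z, w].
In Python, from rig import manip, imaging, job gives the robot as it stands.
- The arm moves only by the tool servo_tool, never from a script. Its argument "plan" is a list of rows, each a list of 3 entries, a list of its own where there are three numbers: the closure in counts, from 0 (fully open) to 255 (shut), then the shift along the tool's x, y, z in cm, then the turn about the tool's z in rad. In form: [[grip, [x, y, z], turn], ...]. A call has 1 to 10 rows; each row shifts and turns the pose as measured when the row begins, along the tool's axes as they then stand; what a row does not reach is not made up. A row lasts 1/12 s, in which the tool goes at most 41.7 mm and 7.16 degrees, less where a joint would pass 70% of its speed; a pose out of reach is approached as far as the arm can. A call is refused whole if a number of a shift passes 4.17 or a number of a turn 0.125, either way. A call with a gripper value outside its range is refused whole. The fingers move at their own pace and stop on an object; the grip force is fixed at half the most. Time passes only in rows, so rows that do not move let the fingers close. It gives the time, the measured TCP pose, the force and the opening at its end, in the units of the state.
- manip.state(): the state, without advancing time (a new reading comes with each control period).
- imaging.capture(name): name is "side" or "top" or "wrist"; returns a dict with "img" (400x640x3 uint8, red, green, blue), "camera_matrix" (3x3 intrinsics, pixels), "rvec" (rotation vector, rad) and "tvec" (3), from world to camera coordinates, as OpenCV has them. Camera axes: x right, y down, z forward; pixel columns grow to the right and rows downward; lengths in m; the calibration is good to about 2 mm. A picture is of the moment at which its call begins. There is no depth.
- job.job_done(): hands the job in, once; it reports no verdict.
The state is a dict: "time_s": time; "joints": joint angles; "joint_velocities": joint speeds; "joint_efforts": joint torques, N m; "position": TCP position; "tcp_rot": TCP orientation; "ft_force": force on the tool from outside, world axes, zero at the start; "ft_torque": the same for the moment, N m; "finger_gap": opening from 0.0 (shut) to 1.0 (fully open).
Only numpy, scipy, OpenCV 4.12 (cv2) and the standard library are available. Lean on these libraries where they do the work, as an engineer would, in place of code of your own. Each camera call takes 0.05 s, during which the arm holds its last target.

### The job

The mirror on the hallway shelf has been knocked round to the left and its foot is riding on top of the three balls of its swivel base. Take it by the top rail, turn it back clockwise (seen from above) until you feel the three grooves under its foot find the balls, and let the springs draw it down gently until it sits fully home on all three, standing free. Do not force it or let it snap down, do not lift it more than 20 mm, which would overstretch the springs, and leave everything else on the shelf where it is.

Things in the scene. Friction and masses are not known exactly. Their poses are not given: they have to be found in the camera images.
- mirror_rail (a point): Middle of the top rail of an upright mirror in a plain pine frame (190 mm wide, 126 high, 16 thick) on a square foot plate. The rail is 32 mm high, 16 mm thick; this point is its centre, 16 mm below its top edge, 134 mm straight above mirror_foot, about 166 mm above the shelf at the start. Grip it from above across its thickness. x: out of the glass, y: along the rail, z: up.
- mirror_foot (a point): Centre of the underside of the mirror's aluminium foot plate (116 x 116 x 14 mm), axes as mirror_rail. Three 90 degree V grooves in it (13 mm wide, 24 long): at x +40, y 0 along x; at x -30, y +42 and -42 along y. At the start it rides level on the balls, 32 mm above base; home on all three it is 28 mm above base, level, centred over base: it sinks 4 mm.
- mirror_springs (a point): Centre of the foot plate's top, where two springs hook on. They pull the mirror down to the base all the time (180 N/m together, about 7 N when home) and stay hooked on. Mirror 0.35 to 0.5 kg; lifted just clear, it hangs on the hand with 12 to 14 N. It first sinks a little when turned to within about 0.1 rad of the seats and goes fully down only when square on them.
- base: Round black base of the mirror, 180 mm across, screwed to the shelf; origin under its centre, on the shelf; x is its front. At the start the mirror stands 0.70 to 0.82 rad anticlockwise (seen from above) of the base, and at least 0.32 rad anticlockwise of the three seats, so that all balls bear on the flat of its foot.
- ball_level (a point): Point 26 mm up the base's axis, in the plane of the ball centres; axes of the base, not of the turntable. The turntable, a 156 mm disc with its top 18 mm above the shelf, carries three 12 mm chrome balls laid out like the grooves. Its bearing is stiff (1.2 N m) and it stands up to 0.38 rad to either side of the base's x axis: this angle is not measured and has to be felt.
- lint_roller: Bystander: lilac lint roller lying beside the base, 230 mm long, 44 mm high; origin under the roller's inner end.
- dish: Bystander: glass dish of marbles, 104 mm across, 36 mm high; origin under its centre.
- glasses_case: Bystander: black glasses case, 62 x 162 x 30 mm; origin under its centre.
- torch: Bystander: small steel torch lying down, 120 mm long, 32 mm high; origin under its middle.
- canister: Bystander: chrome travel canister with a twist cap, 72 mm across, 191 mm high, standing; origin under its centre.
Mind the look-alikes: they are no part of the job. Of the things that look like the base, the larger one is meant.

How it is judged:
By the outcome, as a careful person would: the job done as asked, in the order asked, and still so for the second after the job is handed in, with the robot touching nothing.
It also fails if it takes over 58 s, if anything falls off the work surface, if the arm or the gripper's body presses on something with over 40 N, if the wrist force passes 120 N, or if a joint passes its speed limit or range.

## Working session

There is one attempt and no reset: what is moved stays moved. The work goes in short steps, Python scripts to look and compute and a tool call to move; the robot and the scene stay as the last step left them, time stands still between calls to the robot, and variables do not carry over. Pictures are saved under pics/ and viewed, and the job is handed in when it is done.

Besides the shell and the picture viewer there is one more tool, called after "Call:" in YAML: its name, and indented under it one key for each argument. servo_tool: Moves the arm, as the interface text tells. Its arguments: {"type":"object","properties":{"plan":{"type":"array","items":{"type":"array"}}},"required":["plan"]}

```bash
mkdir -p pics; ls; cat > h.py <<'E'
import numpy as np,cv2
from rig import manip,imaging,job
def cap(n,f):
    c=imaging.capture(n); cv2.imwrite(f'pics/{f}.png',c['img'][:,:,::-1]); np.savez(f'pics/{f}.npz',img=c['img'],K=c['camera_matrix'],r=c['rvec'],t=c['tvec']); return c
def ld(f): return np.load(f'pics/{f}.npz')
def ray(c,u,v):
    R=cv2.Rodrigues(c['r'])[0]; d=R.T@np.linalg.inv(c['K'])@np.array([u,v,1.]); return -R.T@c['t'].ravel(),d
def atz(c,u,v,z):
    o,d=ray(c,u,v); return o+d*(z-o[2])/d[2]
def proj(c,P): return cv2.projectPoints(np.array(P,float).reshape(-1,3),c['r'],c['t'],c['K'],None)[0].reshape(-1,2)
def crop(f,x0,y0,x1,y1,k):
    i=cv2.imread(f'pics/{f}.png')[y0:y1,x0:x1]; cv2.imwrite(f'pics/{f}_c{x0}_{y0}.png',cv2.resize(i,None,fx=k,fy=k,interpolation=cv2.INTER_CUBIC))
E
python3 - <<'E'
from h import *
for n in('top','side','wrist'):
    c=cap(n,n+'0')
print(manip.state())
E
```

```text
pics
{'time_s': 0.15, 'joints': array([-1.41205825e+00,  8.77881808e-02,  1.37188101e+00, -9.02515408e-06,
        1.68360194e+00, -1.03108087e-01]), 'joint_velocities': array([-4.39647353e-05, -3.25038549e-04, -5.75976633e-03, -6.09889511e-04,
       -9.91970543e-04,  5.40464358e-05]), 'joint_efforts': array([ 2.14497748e-03, -3.40643013e+01, -3.02792895e+01,  7.19675305e-02,
        3.05469346e-02, -1.10917790e-04]), 'position': array([ 0.14229745, -0.53084305,  0.20458468]), 'tcp_rot': array([ 7.93366991e-01, -6.08743060e-01, -6.12786100e-04, -5.73438517e-04]), 'ft_force': array([-0.77793468, -0.78186456,  0.3099865 ]), 'ft_torque': array([ 0.00416689, -0.09022124, -0.04905117]), 'finger_gap': 0.9998179393821554}
```

View pics/top0.png

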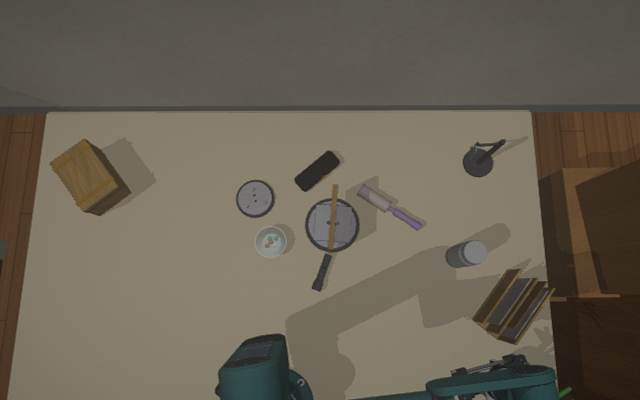

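View pics/side0.png

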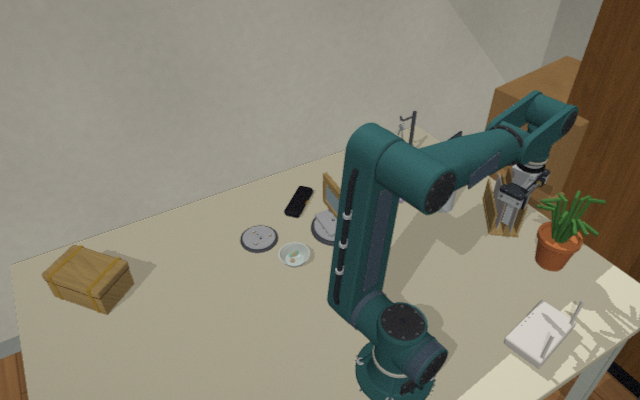

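View pics/wrist0.png

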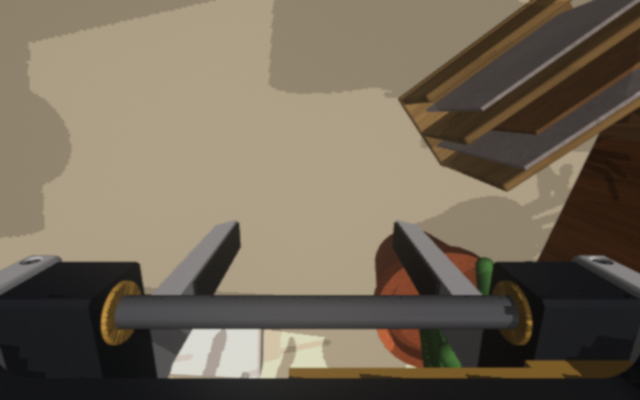

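```bash
python3 - <<'E'
from h import *
crop('top0',280,170,390,270,7)
crop('side0',280,150,360,260,6)
c=ld('top0')
for p in [(255,198),(332,225)]: print(p,atz(c,*p,.018))
print(proj(c,[[0,0,0],[.5,0,0],[.5,.1,0]]))
E
```

```text
(255, 198) [0.63890163 0.09326062 0.018     ]
(332, 225) [ 0.54902304 -0.16202446  0.018     ]
[[279.1540668  403.48128149]
 [282.71198693 240.45546838]
 [252.42221999 240.37590486]]
```

View pics/top0_c280_170.png

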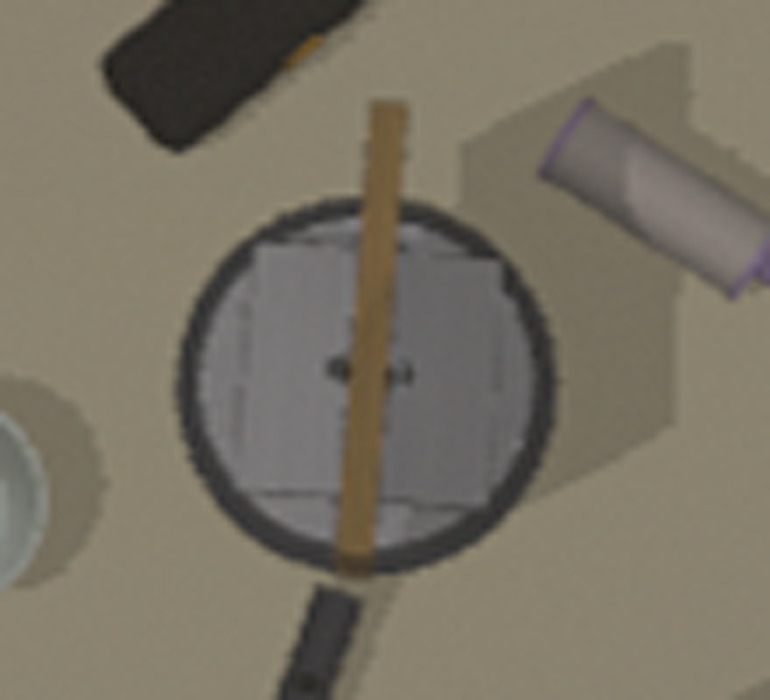

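View pics/side0_c280_150.png

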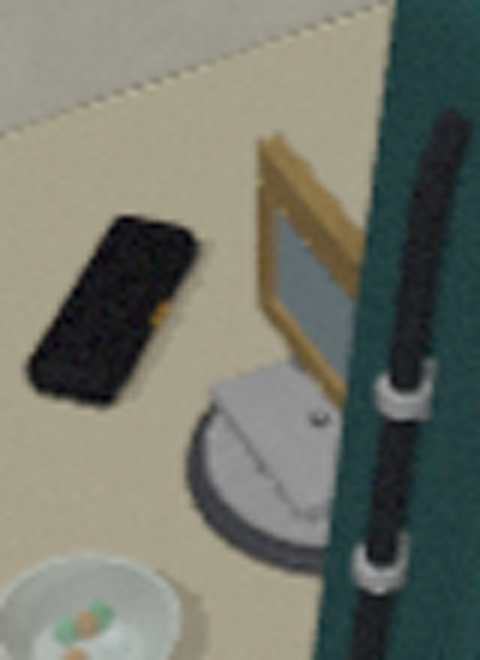

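```bash
cat >> h.py <<'E'
from scipy.spatial.transform import Rotation as Ro
def st():
    s=manip.state(); R=Ro.from_quat(s['tcp_rot']).as_matrix()
    print('t %.2f'%s['time_s'],'p',s['position'].round(4),'tx yaw %.4f'%np.arctan2(R[1,0],R[0,0]),'tz',R[:,2].round(4),'F',s['ft_force'].round(2),'T',s['ft_torque'].round(3),'gap %.3f'%s['finger_gap']); return s,R
def go(P,yaw):
    s,R=st(); d=R.T@(np.array(P)-s['position'])*100
    y=np.arctan2(R[1,0],R[0,0]); dt=-(yaw-y)  # turn about tool z (down)
    print('shift cm tool',d.round(2),'turn',round(dt,3))
E
python3 - <<'E'
from h import *
c=ld('top0'); o,_=ray(c,0,0); print('cam',o)
f=lambda u,v:(280+u/7,170+v/7)
far=[f(372,101),f(408,103)]; near=[f(337,545),f(374,548)]
F=[atz(c,*p,.182) for p in far]; N=[atz(c,*p,.182) for p in near]
for q in F+N: print(q)
fm=np.mean(F,0); nm=np.mean(N,0); d=fm-nm
print('len',np.linalg.norm(d),'mid',(fm+nm)/2,'raildir',np.arctan2(d[1],d[0]), 'th',np.linalg.norm(F[0]-F[1]))
for u0,u1,v in [(178,556,385)]:
    a=atz(c,*f(u0,v),.01);b=atz(c,*f(u1,v),.01);print('base mid',(a+b)/2,np.linalg.norm(a-b))
a=atz(c,*f(368,197),.01);b=atz(c,*f(368,577),.01);print((a+b)/2,np.linalg.norm(a-b))
a=atz(c,236,198,.01);b=atz(c,274,198,.01);print('small',np.linalg.norm(a-b))
st()
E
```

```text
cam [ 0.34790895 -0.15008708  1.40657595]
[ 0.64538253 -0.16406396  0.182     ]
[ 0.64452229 -0.17914082  0.182     ]
[ 0.45953334 -0.14957408  0.182     ]
[ 0.45835901 -0.16462798  0.182     ]
len 0.18657065568288778 mid [ 0.55194929 -0.16435171  0.182     ] raildir -0.07780432681425233 th 0.015101385369300568
base mid [ 0.55018425 -0.16339413  0.01      ] 0.1772453802227295
[ 0.55036751 -0.16396906  0.01      ] 0.17982374539196805
small 0.12718568607567954
t 0.15 p [ 0.1423 -0.5308  0.2046] tx yaw -1.3090 tz [-3.0e-04  1.7e-03 -1.0e+00] F [-0.78 -0.78  0.31] T [ 0.004 -0.09  -0.049] gap 1.000
```

Call:
servo_tool:
  plan:
    - [0, [0, 0, -4], 0]
    - [0, [0, 0, -4], 0]
    - [0, [-1.7, -3.3, -2], 0]
    - [0, [-1.7, -3.3, 0], 0]
    - [0, [-1.7, -3.3, 0], 0]
    - [0, [-1.7, -3.3, 0], 0]
    - [0, [-1.7, -3.3, 0], 0]
    - [0, [-1.7, -3.3, 0], 0]
    - [0, [-1.7, -3.3, 0], 0]
    - [0, [-1.7, -3.3, 0], 0]

```text
time_s: 0.98
position: [0.3646, -0.3249, 0.3]
tcp_rot: [0.788, -0.615, -0.009, -0.008]
ft_force: [0.4, -0.0, 0.1]
finger_gap: 0.999
```

Call:
servo_tool:
  plan:
    - [0, [-1.7, -3.3, 0], 0]
    - [0, [-1.7, -3.3, 0], 0]
    - [0, [-1.7, -3.3, 0], 0]
    - [0, [-1.7, -3.3, 0], 0]
    - [0, [0, 0, 0], -0.124]
    - [0, [0, 0, 0], -0.124]
    - [0, [0, 0, 0], -0.124]
    - [0, [0, 0, 0], -0.124]
    - [0, [0, 0, 0], -0.124]
    - [0, [0, 0, 0], -0.124]

```text
time_s: 1.82
position: [0.4862, -0.2109, 0.2966]
tcp_rot: [0.959, -0.281, -0.009, -0.013]
ft_force: [0.2, -0.2, 0.4]
finger_gap: 1.003
```

Call:
servo_tool:
  plan:
    - [0, [0, 0, 0], -0.124]
    - [0, [0, 0, 0], -0.124]
    - [0, [0, 0, 0], -0.124]
    - [0, [0, 0, 0], -0.124]
    - [0, [0, 0, 0], -0.124]
    - [0, [0, 0, 0], -0.124]
    - [0, [0, 0, 0], -0.124]
    - [0, [0, 0, 0], -0.124]
    - [0, [0, 0, 0], -0.124]
    - [0, [0, 0, 0], -0.124]

```text
time_s: 2.65
position: [0.485, -0.2097, 0.2914]
tcp_rot: [0.943, 0.333, -0.003, -0.02]
ft_force: [0.1, 0.1, 1.0]
finger_gap: 1.003
```

```bash
python3 - <<'E'
from h import *
go([.551,-.164,.27],1.493)
E
```

```text
t 2.65 p [ 0.485  -0.2097  0.2914] tx yaw 0.6786 tz [-0.0186  0.0355 -0.9992] F [0.09 0.12 0.95] T [ 0.032 -0.176  0.014] gap 1.003
shift cm tool [7.99 0.67 2.18] turn -0.814
```

Call:
servo_tool:
  plan:
    - [0, [2, 0.1, 0], 0]
    - [0, [2, 0.1, 0], 0]
    - [0, [2, 0.1, 0], 0]
    - [0, [1.5, 0.1, 0], 0]
    - [0, [0.5, 0.1, 0], 0]
    - [0, [0, 0, 0], 0]

```text
time_s: 3.15
position: [0.5516, -0.1619, 0.2892]
tcp_rot: [0.942, 0.334, -0.005, -0.021]
ft_force: [0.1, 0.1, -0.4]
finger_gap: 0.997
```

```bash
python3 - <<'E'
from h import *
go([.551,-.164,.27],1.493)
E
```

```text
t 3.15 p [ 0.5516 -0.1619  0.2892] tx yaw 0.6809 tz [-0.0235  0.0366 -0.9991] F [ 0.11  0.13 -0.44] T [-0.051 -0.188 -0.014] gap 0.997
shift cm tool [-0.19  0.2   1.91] turn -0.812
```

Call:
servo_tool:
  plan:
    - [0, [0, 0, 0], -0.1]
    - [0, [0, 0, 0], -0.1]
    - [0, [0, 0, 0], -0.1]
    - [0, [0, 0, 0], -0.1]
    - [0, [0, 0, 0], 0]

```text
time_s: 3.57
position: [0.5495, -0.1638, 0.2881]
tcp_rot: [0.853, 0.522, -0.003, -0.023]
ft_force: [-0.2, 0.1, 0.1]
finger_gap: 1.002
```

```bash
python3 - <<'E'
from h import *
go([.551,-.164,.27],1.493)
E
```

```text
t 3.57 p [ 0.5495 -0.1638  0.2881] tx yaw 1.0977 tz [-0.0279  0.0357 -0.999 ] F [-0.2   0.12  0.08] T [ 0.008 -0.136  0.005] gap 1.002
shift cm tool [0.02 0.21 1.81] turn -0.395
```

Call:
servo_tool:
  plan:
    - [0, [0, 0, 0], 0]
    - [0, [0, 0, 0], 0]
    - [0, [0, 0, 0], 0]
    - [0, [0, 0, 0], 0]
    - [0, [0, 0, 0], 0]

```text
time_s: 3.98
position: [0.5481, -0.1653, 0.2883]
tcp_rot: [0.856, 0.517, -0.003, -0.022]
ft_force: [-0.0, -0.1, -0.7]
finger_gap: 0.999
```

```bash
python3 - <<'E'
from h import *
go([.551,-.164,.27],1.493)
E
```

```text
t 3.98 p [ 0.5481 -0.1653  0.2883] tx yaw 1.0872 tz [-0.0285  0.0351 -0.999 ] F [-0.04 -0.15 -0.74] T [ 0.016 -0.123  0.014] gap 0.999
shift cm tool [0.21 0.27 1.83] turn -0.406
```

```bash
python3 - <<'E'
from h import *
for q,p in [([.7934,-.6087,-.0006,-.0006],(.142,-.531)),([0.788,-0.615,-0.009,-0.008],(.3646,-.3249)),([0.959,-0.281,-0.009,-0.013],(.486,-.211)),([0.943,0.333,-0.003,-0.02],(.485,-.21)),([0.942,0.334,-0.005,-0.021],(.5516,-.162)),([0.853,0.522,-0.003,-0.023],(.55,-.164)),([0.856,0.517,-0.003,-0.022],(.55,-.164))]:
    z=Ro.from_quat(q).as_matrix()[:,2]; a=np.arctan2(p[1],p[0]); print('rad %.4f tan %.4f'%(z[0]*np.cos(a)+z[1]*np.sin(a),-z[0]*np.sin(a)+z[1]*np.cos(a)), z[:2].round(4))
print(manip.state()['joints'].round(4))
E
```

```text
rad -0.0017 tan 0.0002 [-0.0002  0.0017]
rad -0.0190 tan 0.0148 [-0.0043  0.0237]
rad -0.0211 tan 0.0236 [-0.01  0.03]
rad -0.0316 tan 0.0252 [-0.019   0.0357]
rad -0.0327 tan 0.0282 [-0.0235  0.0362]
rad -0.0382 tan 0.0263 [-0.0291  0.0361]
rad -0.0366 tan 0.0251 [-0.0279  0.0345]
[-0.4048  0.1678  1.1191  0.0222  1.8947 -1.4858]
```

Call:
servo_tool:
  plan:
    - [0, [-4, 0.7, 0], 0]
    - [0, [-4, 0.7, 0], 0]
    - [0, [-4, 0.7, 0], 0]
    - [0, [-4, 0.7, 0], 0]

```text
time_s: 4.32
position: [0.5015, -0.3162, 0.2853]
tcp_rot: [0.851, 0.524, -0.001, -0.022]
ft_force: [0.4, -0.2, 0.6]
finger_gap: 1.001
```

```bash
cat >> h.py <<'E'
def tilt():
    s=manip.state(); z=Ro.from_quat(s['tcp_rot']).as_matrix()[:,2]; p=s['position']; a=np.arctan2(p[1],p[0]); print('t %.2f'%s['time_s'],'rad %.4f tan %.4f'%(z[0]*np.cos(a)+z[1]*np.sin(a),-z[0]*np.sin(a)+z[1]*np.cos(a)), z[:2].round(4),p.round(4),s['joints'].round(4))
E
python3 - <<'E'
from h import *
tilt()
E
```

```text
t 4.32 rad -0.0406 tan 0.0178 [-0.0249  0.0367] [ 0.5015 -0.3162  0.2853] [-0.6662  0.2169  1.0676  0.0143  1.8993 -1.7654]
```

Call:
servo_tool:
  plan:
    - [0, [0, 0, 0], 0]
    - [0, [0, 0, 0], 0]
    - [0, [0, 0, 0], 0]

```text
time_s: 4.57
position: [0.4978, -0.3243, 0.2833]
tcp_rot: [0.855, 0.518, -0.003, -0.023]
ft_force: [-0.0, 0.2, 0.3]
finger_gap: 1.0
```

```bash
python3 - <<'E'
from h import *
tilt()
E
```

```text
t 4.57 rad -0.0430 tan 0.0149 [-0.0279  0.0359] [ 0.4978 -0.3243  0.2833] [-0.679   0.2214  1.0663  0.011   1.8982 -1.7654]
```

Call:
servo_tool:
  plan:
    - [0, [1.4, -0.2, 0], 0]
    - [0, [1.4, -0.2, 0], 0]
    - [0, [1.4, -0.2, 0], 0]
    - [0, [1.4, -0.2, 0], 0]
    - [0, [1.4, -0.2, 0], 0]
    - [0, [1.4, -0.2, 0], 0]
    - [0, [1.4, -0.2, 0], 0]
    - [0, [1.4, -0.2, 0], 0]
    - [0, [1.4, -0.2, 0], 0]
    - [0, [0, 0, 0], 0]

```text
time_s: 5.4
position: [0.5472, -0.1732, 0.2904]
tcp_rot: [0.848, 0.529, 0.001, -0.023]
ft_force: [-0.3, -0.4, -0.6]
finger_gap: 0.999
```

```bash
python3 - <<'E'
from h import *
tilt()
E
```

```text
t 5.40 rad -0.0337 tan 0.0313 [-0.0227  0.04  ] [ 0.5472 -0.1732  0.2904] [-0.422   0.1686  1.1141  0.0287  1.8959 -1.5281]
```

Call:
servo_tool:
  plan:
    - [0, [0, 0, -4], 0]
    - [0, [0, 0, -4], 0]
    - [0, [0, 0, 0], 0]

```text
time_s: 5.65
position: [0.5444, -0.1665, 0.3614]
tcp_rot: [0.845, 0.533, -0.007, -0.034]
ft_force: [-0.4, -0.3, 0.4]
finger_gap: 0.999
```

```bash
python3 - <<'E'
from h import *
tilt()
E
```

```text
t 5.65 rad -0.0605 tan 0.0345 [-0.0477  0.0507] [ 0.5444 -0.1665  0.3614] [-0.4132  0.2068  0.9293  0.031   2.0694 -1.5249]
```

Call:
servo_tool:
  plan:
    - [0, [0, 0, 1], 0]
    - [0, [0, 0, 1], 0]
    - [0, [0, 0, 1], 0]
    - [0, [0, 0, 1], 0]
    - [0, [0, 0, 1], 0]
    - [0, [0, 0, 1], 0]
    - [0, [0, 0, 1], 0]
    - [0, [0, 0, 1], 0]
    - [0, [0, 0, 0], 0]

```text
time_s: 6.4
position: [0.5368, -0.1551, 0.2643]
tcp_rot: [0.843, 0.536, -0.01, -0.039]
ft_force: [-0.3, 0.1, -0.9]
finger_gap: 1.0
```

```bash
python3 - <<'E'
from h import *
tilt()
E
```

```text
t 6.40 rad -0.0721 tan 0.0360 [-0.0593  0.0546] [ 0.5368 -0.1551  0.2643] [-0.3999  0.1607  1.1759  0.0286  1.8808 -1.5248]
```

Call:
servo_tool:
  plan:
    - [0, [0, 0, -1], 0]
    - [0, [0, 0, -1], 0]
    - [0, [0, 0, -1], 0]
    - [0, [0, 0, -1], 0]
    - [0, [0, 0, -1], 0]
    - [0, [0, 0, -1], 0]
    - [0, [0, 0, -1], 0]
    - [0, [0, 0, -1], 0]
    - [0, [0, 0, 0], 0]

```text
time_s: 7.15
position: [0.5422, -0.1596, 0.356]
tcp_rot: [0.843, 0.536, -0.008, -0.035]
ft_force: [0.2, 0.1, 0.0]
finger_gap: 0.999
```

```bash
python3 - <<'E'
from h import *
tilt()
E
```

```text
t 7.15 rad -0.0640 tan 0.0344 [-0.0517  0.0511] [ 0.5422 -0.1596  0.356 ] [-0.4033  0.1969  0.952   0.0302  2.0602 -1.5229]
```

Call:
servo_tool:
  plan:
    - [0, [0, 0, 4], 0]
    - [0, [0, 0, 4], 0]
    - [0, [0, 0, 0], 0]

```text
time_s: 7.4
position: [0.5397, -0.1564, 0.2793]
tcp_rot: [0.843, 0.536, -0.005, -0.031]
ft_force: [-0.5, -0.2, -2.7]
finger_gap: 0.998
```

```bash
python3 - <<'E'
from h import *
tilt()
E
```

```text
t 7.40 rad -0.0527 tan 0.0333 [-0.0413  0.0466] [ 0.5397 -0.1564  0.2793] [-0.3999  0.1542  1.1531  0.0283  1.8904 -1.5243]
```

Call:
servo_tool:
  plan:
    - [0, [-3.7, -0.5, 0], 0]
    - [0, [-3.7, -0.5, 0], 0]
    - [0, [-3.7, -0.5, 0], 0]
    - [0, [-3.7, -0.5, 0], 0]
    - [0, [-3.7, -0.5, 0], 0]
    - [0, [-3.7, -0.5, 0], 0]
    - [0, [-3.7, -0.5, 0], 0]
    - [0, [-3.7, -0.5, 0], 0]
    - [0, [0, 0, 0], 0]

```text
time_s: 8.15
position: [0.3773, -0.4208, 0.2937]
tcp_rot: [0.841, 0.54, -0.003, -0.02]
ft_force: [0.7, 0.1, 0.7]
finger_gap: 1.0
```

```bash
python3 - <<'E'
from h import *
tilt()
E
```

```text
t 8.15 rad -0.0399 tan 0.0001 [-0.0266  0.0298] [ 0.3773 -0.4208  0.2937] [-0.9378  0.1538  1.1244 -0.004   1.9031 -2.0809]
```

Call:
servo_tool:
  plan:
    - [0, [0, 0, -1], 0]
    - [0, [0, 0, -1], 0]
    - [0, [0, 0, -1], 0]
    - [0, [0, 0, -1], 0]
    - [0, [0, 0, -1], 0]
    - [0, [0, 0, -1], 0]
    - [0, [0, 0, -1], 0]
    - [0, [0, 0, -1], 0]
    - [0, [0, 0, -1], 0]
    - [0, [0, 0, -1], 0]

```text
time_s: 8.98
position: [0.3817, -0.4264, 0.4238]
tcp_rot: [0.843, 0.538, -0.001, -0.005]
ft_force: [-1.2, -0.3, 0.2]
finger_gap: 1.0
```

```bash
python3 - <<'E'
from h import *
tilt()
E
```

```text
t 8.98 rad -0.0094 tan 0.0003 [-0.006   0.0072] [ 0.3817 -0.4264  0.4238] [-9.3930e-01  2.1790e-01  7.8610e-01 -7.0000e-04  2.1469e+00 -2.0758e+00]
```

Call:
servo_tool:
  plan:
    - [0, [0, 0, 4.1], 0]
    - [0, [0, 0, 4.1], 0]
    - [0, [0, 0, 1], 0]
    - [0, [0, 0, 0], 0]

```text
time_s: 9.32
position: [0.3861, -0.4284, 0.3493]
tcp_rot: [0.842, 0.539, 0.001, 0.012]
ft_force: [0.1, -0.0, -0.0]
finger_gap: 1.002
```

```bash
python3 - <<'E'
from h import *
tilt()
E
```

```text
t 9.32 rad 0.0236 tan -0.0017 [ 0.0145 -0.0187] [ 0.3861 -0.4284  0.3493] [-9.3590e-01  1.4830e-01  1.0199e+00  6.0000e-04  1.9497e+00 -2.0737e+00]
```

Call:
servo_tool:
  plan:
    - [0, [0, 0, 0.9], 0]
    - [0, [0, 0, 0.9], 0]
    - [0, [0, 0, 0.9], 0]
    - [0, [0, 0, 0.9], 0]
    - [0, [0, 0, 0.9], 0]
    - [0, [0, 0, 0.9], 0]
    - [0, [0, 0, 0], 0]

```text
time_s: 9.9
position: [0.3896, -0.4318, 0.3006]
tcp_rot: [0.842, 0.539, 0.002, 0.019]
ft_force: [-0.3, 0.2, -1.2]
finger_gap: 0.999
```

```bash
python3 - <<'E'
from h import *
tilt()
go([.551,-.164,.28],1.493)
E
```

```text
t 9.90 rad 0.0374 tan -0.0027 [ 0.023  -0.0296] [ 0.3896 -0.4318  0.3006] [-9.3480e-01  1.3080e-01  1.1366e+00  1.0000e-03  1.8367e+00 -2.0731e+00]
t 9.90 p [ 0.3896 -0.4318  0.3006] tx yaw 1.1383 tz [ 0.023  -0.0296 -0.9993] F [-0.34  0.17 -1.22] T [ 0.013 -0.136  0.029] gap 0.999
shift cm tool [31.11  3.38  1.64] turn -0.355
```

Call:
servo_tool:
  plan:
    - [0, [0, 0, -4], 0]
    - [0, [0, 0, -4], 0]
    - [0, [0, 0, 0], 0]

```text
time_s: 10.15
position: [0.3847, -0.4255, 0.3701]
tcp_rot: [0.842, 0.539, 0.001, 0.005]
ft_force: [-0.3, 0.2, -0.0]
finger_gap: 1.003
```

```bash
python3 - <<'E'
from h import *
tilt()
E
```

```text
t 10.15 rad 0.0107 tan -0.0001 [ 0.0071 -0.008 ] [ 0.3847 -0.4255  0.3701] [-9.3520e-01  1.6270e-01  9.6150e-01  1.1000e-03  2.0067e+00 -2.0731e+00]
```

Call:
servo_tool:
  plan:
    - [0, [0, 0, 0], 0]
    - [0, [0, 0, 0], 0]
    - [0, [0, 0, 0], 0]
    - [0, [0, 0, 0], 0]

```text
time_s: 10.48
position: [0.3849, -0.4261, 0.3696]
tcp_rot: [0.842, 0.539, 0.001, 0.006]
ft_force: [-0.7, -0.8, 0.6]
finger_gap: 1.001
```

```bash
python3 - <<'E'
from h import *
tilt()
E
```

```text
t 10.48 rad 0.0122 tan -0.0002 [ 0.008  -0.0092] [ 0.3849 -0.4261  0.3696] [-9.3540e-01  1.6270e-01  9.6250e-01  1.1000e-03  2.0042e+00 -2.0730e+00]
```

Call:
servo_tool:
  plan:
    - [0, [3.6, 0.4, 0], 0]
    - [0, [3.6, 0.4, 0], 0]
    - [0, [3.6, 0.4, 0], 0]
    - [0, [3.6, 0.4, 0], 0]
    - [0, [3.6, 0.4, 0], 0]
    - [0, [3.6, 0.4, 0], 0]
    - [0, [3.6, 0.4, 0], 0]
    - [0, [3.0, 0.4, 0], 0]
    - [0, [0, 0, 0], 0]
    - [0, [0, 0, 0], 0]

```text
time_s: 11.32
position: [0.5365, -0.1742, 0.3541]
tcp_rot: [0.844, 0.536, -0.003, -0.004]
ft_force: [-0.1, 0.1, 0.5]
finger_gap: 1.001
```

```bash
python3 - <<'E'
from h import *
tilt();go([.551,-.164,.28],1.493)
E
```

```text
t 11.32 rad -0.0098 tan -0.0004 [-0.0094  0.0027] [ 0.5365 -0.1742  0.3541] [-4.1370e-01  1.4840e-01  1.0101e+00 -1.5000e-03  1.9928e+00 -1.5459e+00]
t 11.32 p [ 0.5365 -0.1742  0.3541] tx yaw 1.1316 tz [-0.0094  0.0027 -1.    ] F [-0.1  0.1  0.5] T [ 0.034 -0.197  0.034] gap 1.001
shift cm tool [1.56 0.95 7.39] turn -0.361
```

Call:
servo_tool:
  plan:
    - [0, [0.8, 0.5, 0], 0]
    - [0, [0.8, 0.5, 0], 0]
    - [0, [0, 0, 0], -0.06]
    - [0, [0, 0, 0], -0.06]
    - [0, [0, 0, 0], -0.06]
    - [0, [0, 0, 0], -0.06]
    - [0, [0, 0, 0], -0.06]
    - [0, [0, 0, 0], -0.06]
    - [0, [0, 0, 0], 0]

```text
time_s: 12.07
position: [0.5536, -0.1707, 0.3501]
tcp_rot: [0.733, 0.68, -0.004, -0.006]
ft_force: [-0.2, -0.1, -0.6]
finger_gap: 1.0
```

```bash
python3 - <<'E'
from h import *
tilt();go([.551,-.164,.28],1.493)
E
```

```text
t 12.07 rad -0.0147 tan -0.0009 [-0.0143  0.0035] [ 0.5536 -0.1707  0.3501] [-0.3955  0.1864  0.9745 -0.0025  1.9953 -1.8917]
t 12.07 p [ 0.5536 -0.1707  0.3501] tx yaw 1.4952 tz [-0.0143  0.0035 -0.9999] F [-0.21 -0.1  -0.59] T [ 0.048 -0.158  0.034] gap 1.000
shift cm tool [ 0.63 -0.21  7.01] turn 0.002
```

Call:
servo_tool:
  plan:
    - [0, [0, 0, 3.5], 0]
    - [0, [0, 0, 3.5], 0]
    - [0, [0, 0, 0], 0]

```text
time_s: 12.32
position: [0.5531, -0.1733, 0.2787]
tcp_rot: [0.737, 0.676, -0.003, -0.005]
ft_force: [-0.1, 0.3, -1.2]
finger_gap: 0.999
```

```bash
python3 - <<'E'
from h import *
tilt();go([.551,-.164,.28],1.493)
cap('wrist','wrist1');cap('top','top1')
crop('top1',280,170,390,270,7)
E
```

```text
t 12.32 rad -0.0114 tan -0.0014 [-0.0113  0.002 ] [ 0.5531 -0.1733  0.2787] [-0.3999  0.1613  1.1449 -0.0026  1.8467 -1.8863]
t 12.32 p [ 0.5531 -0.1733  0.2787] tx yaw 1.4857 tz [-0.0113  0.002  -0.9999] F [-0.11  0.29 -1.16] T [ 0.009 -0.165 -0.053] gap 0.999
shift cm tool [ 0.91 -0.29 -0.12] turn -0.007
```

View pics/wrist1.png

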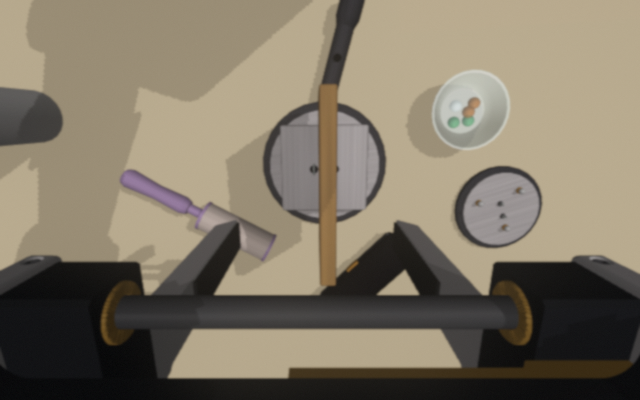

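```bash
python3 - <<'E'
from h import *
crop('wrist1',255,75,395,295,3)
E
```

```text
(no output)
```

View pics/wrist1_c255_75.png

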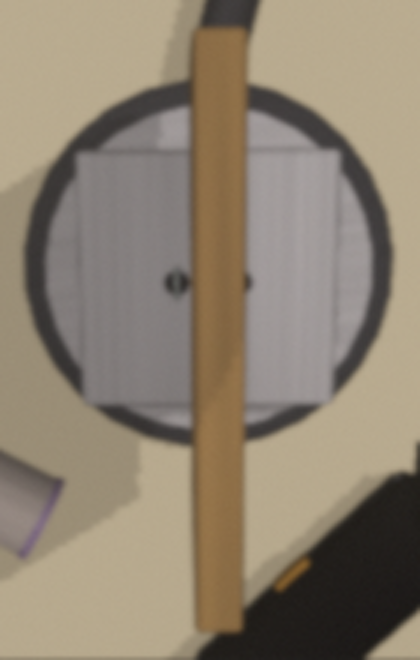

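```bash
python3 - <<'E'
from h import *
c=ld('wrist1'); f=lambda u,v:(255+u/3,75+v/3)
N=[atz(c,*f(u,28),.182) for u in(194,247)];F=[atz(c,*f(u,632),.182) for u in(197,244)]
nm,fm=np.mean(N,0),np.mean(F,0);d=fm-nm;print(ray(c,0,0)[0],np.linalg.norm(d),(nm+fm)/2,np.arctan2(d[1],d[0])+np.pi/2,np.linalg.norm(N[0]-N[1]),np.linalg.norm(F[0]-F[1]))
a=[atz(c,*f(*p),.01) for p in((25,257),(392,257),(209,80),(209,445))];print((a[0]+a[1])/2,(a[2]+a[3])/2,np.linalg.norm(a[0]-a[1]),np.linalg.norm(a[2]-a[3]))
# foot top corners z=.046
q=[atz(c,*f(*p),.046) for p in((78,151),(340,150),(332,403),(84,403))];print(np.mean(q,0),[np.linalg.norm(q[i]-q[i-1]).round(4) for i in range(4)])
h=[atz(c,*f(*p),.046) for p in((176,282),(247,282))];print(np.mean(h,0))
c=ld('top1')
E
```

```text
[ 0.48155339 -0.16737796  0.45781828] 0.18780425754042168 [ 0.54951134 -0.16180727  0.182     ] 1.4954009233055463 0.01483985882369096 0.015412735994851483
[ 0.54357686 -0.1604746   0.01      ] [ 0.55038587 -0.16076847  0.01      ] 0.17662765313490694 0.1772150524571848
[ 0.54921967 -0.16187636  0.046     ] [np.float64(0.1132), np.float64(0.1129), np.float64(0.1137), np.float64(0.114)]
[ 0.54984766 -0.16057486  0.046     ]
```

View pics/top1_c280_170.png

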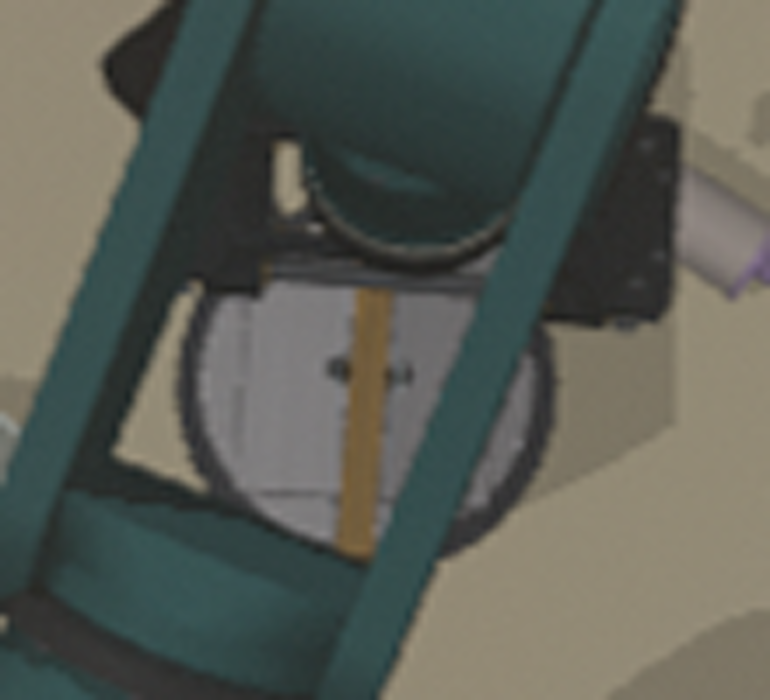

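Call:
servo_tool:
  plan:
    - [0, [0.6, -0.2, 0], 0]
    - [0, [0.6, -0.2, 0], 0]
    - [0, [0, 0, 3.5], 0]
    - [0, [0, 0, 3.5], 0]
    - [0, [0, 0, 2], 0]
    - [0, [0, 0, 0], 0]

```text
time_s: 12.92
position: [0.5622, -0.1636, 0.2154]
tcp_rot: [0.737, 0.676, 0.007, 0.017]
ft_force: [-0.1, 1.1, -1.7]
finger_gap: 0.998
```

```bash
python3 - <<'E'
from h import *
tilt();go([.550,-.162,.15],1.494)
E
```

```text
t 12.92 rad 0.0371 tan -0.0053 [ 0.0341 -0.0154] [ 0.5622 -0.1636  0.2154] [-3.7890e-01  1.3610e-01  1.2981e+00 -1.7000e-03  1.6700e+00 -1.8629e+00]
t 12.92 p [ 0.5622 -0.1636  0.2154] tx yaw 1.4835 tz [ 0.0341 -0.0154 -0.9993] F [-0.14  1.07 -1.74] T [ 0.029 -0.112 -0.013] gap 0.998
shift cm tool [ 0.13 -1.46  6.49] turn -0.01
```

Call:
servo_tool:
  plan:
    - [0, [0, -0.7, -3.5], 0]
    - [0, [0, -0.7, -3.5], 0]
    - [0, [0, 0, 0], 0]

```text
time_s: 13.17
position: [0.5458, -0.1598, 0.2911]
tcp_rot: [0.737, 0.676, 0.008, 0.018]
ft_force: [0.6, -0.3, 1.8]
finger_gap: 0.995
```

```bash
python3 - <<'E'
from h import *
tilt();go([.550,-.162,.15],1.494)
E
```

```text
t 13.17 rad 0.0384 tan -0.0049 [ 0.0355 -0.0155] [ 0.5458 -0.1598  0.2911] [-3.8370e-01  9.8800e-02  1.1906e+00 -1.2000e-03  1.8135e+00 -1.8685e+00]
t 13.17 p [ 0.5458 -0.1598  0.2911] tx yaw 1.4843 tz [ 0.0355 -0.0155 -0.9992] F [ 0.58 -0.28  1.82] T [ 0.067 -0.151  0.006] gap 0.995
shift cm tool [-1.000e-02 -8.000e-02  1.412e+01] turn -0.01
```

Call:
servo_tool:
  plan:
    - [0, [0, 0, 1], 0]
    - [0, [0, 0, 1], 0]
    - [0, [0, 0, 1], 0]
    - [0, [0, 0, 1], 0]
    - [0, [0, 0, 0], 0]

```text
time_s: 13.58
position: [0.5506, -0.1605, 0.2553]
tcp_rot: [0.736, 0.676, 0.011, 0.024]
ft_force: [-0.4, -0.1, -0.7]
finger_gap: 1.002
```

```bash
python3 - <<'E'
from h import *
tilt();go([.550,-.162,.15],1.494)
E
```

```text
t 13.58 rad 0.0531 tan -0.0060 [ 0.0493 -0.0206] [ 0.5506 -0.1605  0.2553] [-3.8200e-01  9.4000e-02  1.2666e+00 -7.0000e-04  1.7275e+00 -1.8672e+00]
t 13.58 p [ 0.5506 -0.1605  0.2553] tx yaw 1.4846 tz [ 0.0493 -0.0206 -0.9986] F [-0.42 -0.05 -0.68] T [ 0.076 -0.102  0.003] gap 1.002
shift cm tool [ 1.000e-02 -5.800e-01  1.051e+01] turn -0.009
```

Call:
servo_tool:
  plan:
    - [0, [0, 0, -4.1], 0]
    - [0, [0, 0, -4.1], 0]
    - [0, [0, 0, -4.1], 0]
    - [0, [0, 0, 0], 0]

```text
time_s: 13.92
position: [0.5392, -0.1557, 0.3624]
tcp_rot: [0.737, 0.676, 0.003, 0.007]
ft_force: [-0.6, 0.4, 1.4]
finger_gap: 1.003
```

```bash
python3 - <<'E'
from h import *
tilt();go([.550,-.162,.15],1.494)
E
```

```text
t 13.92 rad 0.0143 tan -0.0021 [ 0.0132 -0.006 ] [ 0.5392 -0.1557  0.3624] [-3.8170e-01  1.2630e-01  1.0181e+00 -7.0000e-04  1.9827e+00 -1.8669e+00]
t 13.92 p [ 0.5392 -0.1557  0.3624] tx yaw 1.4848 tz [ 0.0132 -0.006  -0.9999] F [-0.62  0.42  1.37] T [ 0.065 -0.127 -0.048] gap 1.003
shift cm tool [-0.43  0.85 21.26] turn -0.009
```

Call:
servo_tool:
  plan:
    - [0, [0, 0, 2], 0]
    - [0, [0, 0, 2], 0]
    - [0, [0, 0, 2], 0]
    - [0, [0, 0, 0], 0]

```text
time_s: 14.25
position: [0.5418, -0.1568, 0.3005]
tcp_rot: [0.737, 0.676, 0.004, 0.008]
ft_force: [0.5, -0.3, -0.6]
finger_gap: 1.0
```

```bash
python3 - <<'E'
from h import *
tilt();go([.550,-.162,.15],1.494)
E
```

```text
t 14.25 rad 0.0182 tan -0.0025 [ 0.0168 -0.0074] [ 0.5418 -0.1568  0.3005] [-3.8180e-01  1.0620e-01  1.1636e+00 -7.0000e-04  1.8534e+00 -1.8666e+00]
t 14.25 p [ 0.5418 -0.1568  0.3005] tx yaw 1.4845 tz [ 0.0168 -0.0074 -0.9998] F [ 0.49 -0.3  -0.62] T [ 0.105 -0.18  -0.012] gap 1.000
shift cm tool [-0.36  0.6  15.06] turn -0.009
```

Call:
servo_tool:
  plan:
    - [0, [0, 0, -4.1], 0]
    - [0, [0, 0, -4.1], 0]
    - [0, [0, 0, 0], 0]
    - [0, [-0.1, 0.2, 2], 0]
    - [0, [-0.1, 0.2, 2], 0]
    - [0, [-0.1, 0.2, 2], 0]
    - [0, [0, 0, 0], 0]

```text
time_s: 14.83
position: [0.543, -0.1586, 0.3124]
tcp_rot: [0.737, 0.676, -0.001, -0.002]
ft_force: [0.3, -0.2, -0.8]
finger_gap: 1.0
```

```bash
python3 - <<'E'
from h import *
tilt();go([.550,-.162,.15],1.494)
E
```

```text
t 14.83 rad -0.0048 tan -0.0002 [-0.0046  0.0012] [ 0.543  -0.1586  0.3124] [-3.8390e-01  1.3150e-01  1.1120e+00 -7.0000e-04  1.9029e+00 -1.8683e+00]
t 14.83 p [ 0.543  -0.1586  0.3124] tx yaw 1.4842 tz [-0.0046  0.0012 -1.    ] F [ 0.32 -0.18 -0.79] T [ 0.025 -0.139  0.006] gap 1.000
shift cm tool [-0.3   0.8  16.24] turn -0.01
```

Call:
servo_tool:
  plan:
    - [0, [-0.1, 0.2, 2], 0]
    - [0, [-0.1, 0.2, 2], 0]
    - [0, [-0.1, 0.2, 2], 0]
    - [0, [0, 0.2, 2], 0]
    - [0, [0, 0, 0], 0]

```text
time_s: 15.25
position: [0.5517, -0.1628, 0.2335]
tcp_rot: [0.737, 0.676, -0.0, -0.0]
ft_force: [-0.8, 0.0, -1.2]
finger_gap: 1.0
```

```bash
python3 - <<'E'
from h import *
tilt();go([.550,-.162,.15],1.494)
E
```

```text
t 15.25 rad -0.0008 tan -0.0006 [-0.0009 -0.0003] [ 0.5517 -0.1628  0.2335] [-3.8510e-01  1.4090e-01  1.2566e+00 -6.0000e-04  1.7448e+00 -1.8691e+00]
t 15.25 p [ 0.5517 -0.1628  0.2335] tx yaw 1.4839 tz [-9.e-04 -3.e-04 -1.e+00] F [-0.84  0.03 -1.24] T [ 0.062 -0.112  0.016] gap 1.000
shift cm tool [ 0.07 -0.17  8.35] turn -0.01
```

Level and centred. Keep descending at the same rate.

Call:
servo_tool:
  plan:
    - [0, [0, 0, 2], -0.01]
    - [0, [0, 0, 2], 0]
    - [0, [0, 0, 2], 0]
    - [0, [0, 0, 1.2], 0]
    - [0, [0, 0, 0], 0]

```text
time_s: 15.67
position: [0.5549, -0.1642, 0.1673]
tcp_rot: [0.734, 0.68, 0.001, 0.004]
ft_force: [0.6, -0.0, -0.3]
finger_gap: 1.001
```

```bash
python3 - <<'E'
from h import *
tilt();go([.550,-.162,.15],1.494)
E
```

```text
t 15.67 rad 0.0083 tan -0.0015 [ 0.0075 -0.0038] [ 0.5549 -0.1642  0.1673] [-3.8520e-01  1.5470e-01  1.3715e+00 -7.0000e-04  1.6070e+00 -1.8795e+00]
t 15.67 p [ 0.5549 -0.1642  0.1673] tx yaw 1.4943 tz [ 0.0075 -0.0038 -1.    ] F [ 0.58 -0.01 -0.32] T [ 0.108 -0.088 -0.045] gap 1.001
shift cm tool [ 0.18 -0.52  1.73] turn 0.0
```

Call:
servo_tool:
  plan:
    - [0, [0.1, -0.25, 0.8], 0]
    - [0, [0.1, -0.25, 0.8], 0]
    - [0, [0, 0, 0], 0]

```text
time_s: 15.92
position: [0.5517, -0.1624, 0.1542]
tcp_rot: [0.734, 0.68, 0.003, 0.006]
ft_force: [0.0, -1.1, 1.0]
finger_gap: 0.998
```

```bash
python3 - <<'E'
from h import *
tilt();go([.550,-.162,.15],1.494)
E
```

```text
t 15.92 rad 0.0136 tan -0.0021 [ 0.0125 -0.0059] [ 0.5517 -0.1624  0.1542] [-3.8450e-01  1.4750e-01  1.4058e+00 -8.0000e-04  1.5745e+00 -1.8787e+00]
t 15.92 p [ 0.5517 -0.1624  0.1542] tx yaw 1.4942 tz [ 0.0125 -0.0059 -0.9999] F [ 0.02 -1.08  0.99] T [ 0.098 -0.118  0.026] gap 0.998
shift cm tool [ 0.03 -0.17  0.42] turn 0.0
```

Call:
servo_tool:
  plan:
    - [120, [0, -0.18, 0.2], 0]
    - [180, [0, 0, 0], 0]
    - [195, [0, 0, 0], 0]
    - [195, [0, 0, 0], 0]
    - [195, [0, 0, 0], 0]
    - [195, [0, 0, 0], 0]

```text
time_s: 16.42
position: [0.5511, -0.1628, 0.1559]
tcp_rot: [0.734, 0.68, 0.004, 0.009]
ft_force: [0.4, 0.7, -0.2]
finger_gap: 0.614
```

```bash
python3 - <<'E'
from h import *
tilt();go([.550,-.162,.15],1.494)
cap('wrist','w2')
E
```

```text
t 16.42 rad 0.0199 tan -0.0028 [ 0.0183 -0.0083] [ 0.5511 -0.1628  0.1559] [-3.8550e-01  1.4110e-01  1.4097e+00 -8.0000e-04  1.5707e+00 -1.8798e+00]
t 16.42 p [ 0.5511 -0.1628  0.1559] tx yaw 1.4942 tz [ 0.0183 -0.0083 -0.9998] F [ 0.42  0.66 -0.17] T [ 0.014 -0.13  -0.001] gap 0.614
shift cm tool [ 0.08 -0.13  0.59] turn 0.0
```

View pics/w2.png

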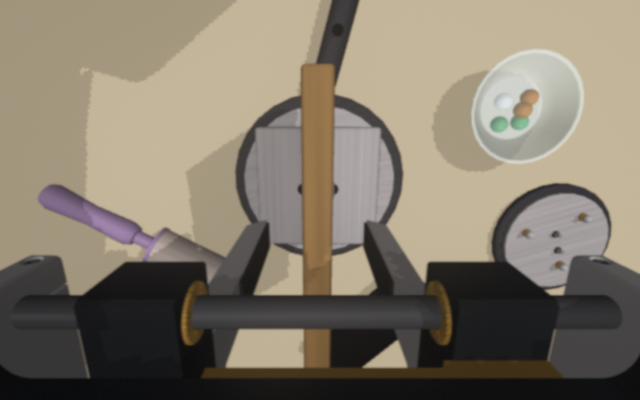

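Call:
servo_tool:
  plan:
    - [195, [0.07, -0.1, 0.3], 0]
    - [195, [0, 0, 0.2], 0]
    - [195, [0, 0, 0], 0]
    - [195, [0, 0, 0], 0]
    - [200, [0, 0, 0], 0]
    - [200, [0, 0, 0], 0]

```text
time_s: 16.97
position: [0.5501, -0.162, 0.1501]
tcp_rot: [0.734, 0.68, 0.004, 0.009]
ft_force: [0.3, -0.1, -0.5]
finger_gap: 0.216
```

```bash
python3 - <<'E'
from h import *
tilt();go([.550,-.162,.15],1.494)
E
```

```text
t 16.97 rad 0.0195 tan -0.0027 [ 0.0179 -0.0081] [ 0.5501 -0.162   0.1501] [-3.8470e-01  1.4120e-01  1.4212e+00 -8.0000e-04  1.5595e+00 -1.8790e+00]
t 16.97 p [ 0.5501 -0.162   0.1501] tx yaw 1.4942 tz [ 0.0179 -0.0081 -0.9998] F [ 0.25 -0.06 -0.45] T [ 0.065 -0.139  0.017] gap 0.216
shift cm tool [-0.   -0.01  0.01] turn 0.0
```

Call:
servo_tool:
  plan:
    - [215, [0, 0, 0], 0]
    - [215, [0, 0, 0], 0]
    - [255, [0, 0, 0], 0]
    - [255, [0, 0, 0], 0]

```text
time_s: 17.3
position: [0.5501, -0.1618, 0.15]
tcp_rot: [0.734, 0.679, 0.004, 0.009]
ft_force: [0.4, -0.8, 0.0]
finger_gap: 0.166
```

```bash
python3 - <<'E'
from h import *
tilt();go([.550,-.162,.15],1.494)
E
```

```text
t 17.30 rad 0.0192 tan -0.0020 [ 0.0178 -0.0073] [ 0.5501 -0.1618  0.15  ] [-3.8490e-01  1.4140e-01  1.4211e+00 -1.0000e-04  1.5599e+00 -1.8788e+00]
t 17.30 p [ 0.5501 -0.1618  0.15  ] tx yaw 1.4939 tz [ 0.0178 -0.0073 -0.9998] F [ 0.45 -0.76  0.02] T [ 0.178 -0.159 -0.082] gap 0.166
shift cm tool [-0.02 -0.01  0.  ] turn -0.0
```

Call:
servo_tool:
  plan:
    - [255, [0, 0, 0], 0.03]
    - [255, [0, 0, 0], 0.03]
    - [255, [0, 0, 0], 0.03]
    - [255, [0, 0, 0], 0.03]
    - [255, [0, 0, 0], 0.0]

```text
time_s: 17.72
position: [0.5498, -0.1612, 0.15]
tcp_rot: [0.774, 0.633, 0.005, 0.008]
ft_force: [0.0, -0.2, -0.3]
finger_gap: 0.169
```

```bash
python3 - <<'E'
from h import *
tilt();go([.550,-.162,.15],1.494)
E
```

```text
t 17.72 rad 0.0181 tan -0.0012 [ 0.017  -0.0062] [ 0.5498 -0.1612  0.15  ] [-3.8460e-01  1.4120e-01  1.4212e+00  6.0000e-04  1.5610e+00 -1.7546e+00]
t 17.72 p [ 0.5498 -0.1612  0.15  ] tx yaw 1.3700 tz [ 0.017  -0.0062 -0.9998] F [ 0.01 -0.23 -0.33] T [-0.001 -0.151 -0.066] gap 0.169
shift cm tool [-0.07  0.03  0.  ] turn -0.124
```

Call:
servo_tool:
  plan:
    - [255, [0, 0, 0], 0.03]
    - [255, [0, 0, 0], 0.03]
    - [255, [0, 0, 0], 0.03]
    - [255, [0, 0, 0], 0.0]

```text
time_s: 18.05
position: [0.5499, -0.1612, 0.15]
tcp_rot: [0.802, 0.597, 0.005, 0.008]
ft_force: [0.4, -0.3, 0.7]
finger_gap: 0.171
```

Call:
servo_tool:
  plan:
    - [255, [0, 0, 0], 0.03]
    - [255, [0, 0, 0], 0.03]
    - [255, [0, 0, 0], 0.0]

```text
time_s: 18.3
position: [0.5501, -0.1613, 0.15]
tcp_rot: [0.819, 0.574, 0.005, 0.008]
ft_force: [-0.1, 0.8, 0.6]
finger_gap: 0.168
```

```bash
python3 - <<'E'
from h import *
tilt();go([.550,-.162,.15],1.494)
E
```

```text
t 18.30 rad 0.0187 tan -0.0020 [ 0.0174 -0.0072] [ 0.5501 -0.1613  0.15  ] [-3.8410e-01  1.4130e-01  1.4212e+00 -2.0000e-04  1.5604e+00 -1.6065e+00]
t 18.30 p [ 0.5501 -0.1613  0.15  ] tx yaw 1.2224 tz [ 0.0174 -0.0072 -0.9998] F [-0.15  0.79  0.64] T [ 0.02  -0.102 -0.075] gap 0.168
shift cm tool [-0.07  0.02  0.  ] turn -0.272
```

Call:
servo_tool:
  plan:
    - [255, [0, 0, 0], 0.03]
    - [255, [0, 0, 0], 0.03]
    - [255, [0, 0, 0], 0.0]

```text
time_s: 18.55
position: [0.5501, -0.1615, 0.1501]
tcp_rot: [0.835, 0.55, 0.005, 0.008]
ft_force: [0.2, 0.7, 0.3]
finger_gap: 0.167
```

Call:
servo_tool:
  plan:
    - [255, [0, 0, 0], 0.03]
    - [255, [0, 0, 0], 0.03]
    - [255, [0, 0, 0], 0.0]

```text
time_s: 18.8
position: [0.5501, -0.1618, 0.1501]
tcp_rot: [0.85, 0.527, 0.005, 0.008]
ft_force: [0.4, 0.4, -0.5]
finger_gap: 0.172
```

```bash
python3 - <<'E'
from h import *
tilt();go([.550,-.162,.15],1.494)
E
```

```text
t 18.80 rad 0.0191 tan -0.0033 [ 0.0174 -0.0086] [ 0.5501 -0.1618  0.1501] [-3.8400e-01  1.4140e-01  1.4210e+00 -1.4000e-03  1.5599e+00 -1.4934e+00]
t 18.80 p [ 0.5501 -0.1618  0.1501] tx yaw 1.1093 tz [ 0.0174 -0.0086 -0.9998] F [ 0.38  0.44 -0.47] T [-0.033 -0.057 -0.057] gap 0.172
shift cm tool [-0.02 -0.    0.01] turn -0.385
```

Call:
servo_tool:
  plan:
    - [255, [0, 0, 0], 0.03]
    - [255, [0, 0, 0], 0.03]
    - [255, [0, 0, 0], 0.0]

```text
time_s: 19.05
position: [0.5501, -0.1621, 0.1501]
tcp_rot: [0.864, 0.503, 0.005, 0.008]
ft_force: [0.0, 0.4, 0.5]
finger_gap: 0.165
```

Call:
servo_tool:
  plan:
    - [255, [0, 0, 0], 0.03]
    - [255, [0, 0, 0], 0.03]
    - [255, [0, 0, 0], 0.0]

```text
time_s: 19.3
position: [0.55, -0.1624, 0.15]
tcp_rot: [0.878, 0.479, 0.005, 0.008]
ft_force: [0.2, 0.2, -0.7]
finger_gap: 0.169
```

```bash
python3 - <<'E'
from h import *
tilt();go([.550,-.162,.15],1.494)
E
```

```text
t 19.30 rad 0.0191 tan -0.0047 [ 0.017  -0.0099] [ 0.55   -0.1624  0.15  ] [-0.3841  0.1415  1.4209 -0.0029  1.5597 -1.3825]
t 19.30 p [ 0.55   -0.1624  0.15  ] tx yaw 0.9983 tz [ 0.017  -0.0099 -0.9998] F [ 0.24  0.16 -0.67] T [-0.037  0.018 -0.16 ] gap 0.169
shift cm tool [ 0.03 -0.02  0.  ] turn -0.496
```

Call:
servo_tool:
  plan:
    - [255, [0, 0, 0], 0.03]
    - [255, [0, 0, 0], 0.0]

```text
time_s: 19.47
position: [0.55, -0.1625, 0.1501]
tcp_rot: [0.884, 0.467, 0.005, 0.008]
ft_force: [-0.1, 0.1, -0.2]
finger_gap: 0.17
```

```bash
python3 - <<'E'
from h import *
tilt();st()
E
```

```text
t 19.47 rad 0.0190 tan -0.0051 [ 0.0168 -0.0103] [ 0.55   -0.1625  0.1501] [-0.3842  0.1415  1.4208 -0.0032  1.5599 -1.3561]
t 19.47 p [ 0.55   -0.1625  0.1501] tx yaw 0.9720 tz [ 0.0168 -0.0103 -0.9998] F [-0.09  0.13 -0.16] T [ 0.001  0.007 -0.107] gap 0.170
```

Call:
servo_tool:
  plan:
    - [255, [0, 0, 0], 0.03]
    - [255, [0, 0, 0], 0.0]

```text
time_s: 19.63
position: [0.5499, -0.1626, 0.15]
tcp_rot: [0.89, 0.455, 0.005, 0.008]
ft_force: [-0.0, 0.9, -0.5]
finger_gap: 0.169
```

```bash
python3 - <<'E'
from h import *
tilt();st()
E
```

```text
t 19.63 rad 0.0187 tan -0.0053 [ 0.0165 -0.0104] [ 0.5499 -0.1626  0.15  ] [-0.3842  0.1416  1.4209 -0.0035  1.56   -1.3298]
t 19.63 p [ 0.5499 -0.1626  0.15  ] tx yaw 0.9456 tz [ 0.0165 -0.0104 -0.9998] F [-0.05  0.89 -0.5 ] T [-0.101 -0.04  -0.13 ] gap 0.169
```

Call:
servo_tool:
  plan:
    - [255, [0, 0, 0], 0.03]
    - [255, [0, 0, 0], 0.03]
    - [255, [0, 0, 0], 0.0]

```text
time_s: 19.88
position: [0.5498, -0.1629, 0.1501]
tcp_rot: [0.902, 0.431, 0.005, 0.009]
ft_force: [-0.5, -0.3, -0.7]
finger_gap: 0.167
```

```bash
python3 - <<'E'
from h import *
tilt();st()
E
```

```text
t 19.88 rad 0.0188 tan -0.0060 [ 0.0163 -0.0111] [ 0.5498 -0.1629  0.1501] [-0.3844  0.1415  1.4208 -0.0042  1.56   -1.275 ]
t 19.88 p [ 0.5498 -0.1629  0.1501] tx yaw 0.8907 tz [ 0.0163 -0.0111 -0.9998] F [-0.46 -0.29 -0.66] T [-0.031  0.093 -0.099] gap 0.167
```

Call:
servo_tool:
  plan:
    - [255, [0, 0, 0], 0.03]
    - [255, [0, 0, 0], 0.03]
    - [255, [0, 0, 0], 0.0]

```text
time_s: 20.13
position: [0.5497, -0.1631, 0.15]
tcp_rot: [0.914, 0.406, 0.005, 0.009]
ft_force: [0.0, 0.2, 0.6]
finger_gap: 0.168
```

```bash
python3 - <<'E'
from h import *
tilt();st()
E
```

```text
t 20.13 rad 0.0186 tan -0.0067 [ 0.016  -0.0117] [ 0.5497 -0.1631  0.15  ] [-0.3844  0.1416  1.4208 -0.0048  1.56   -1.2203]
t 20.13 p [ 0.5497 -0.1631  0.15  ] tx yaw 0.8359 tz [ 0.016  -0.0117 -0.9998] F [0.02 0.18 0.65] T [-0.073  0.075 -0.079] gap 0.168
```

Call:
servo_tool:
  plan:
    - [255, [0, 0, 0], 0.03]
    - [255, [0, 0, 0], 0.03]
    - [255, [0, 0, 0], 0.0]

```text
time_s: 20.38
position: [0.5496, -0.1634, 0.1501]
tcp_rot: [0.925, 0.381, 0.005, 0.009]
ft_force: [-0.7, 0.6, 0.7]
finger_gap: 0.168
```

```bash
python3 - <<'E'
from h import *
tilt();st()
E
```

```text
t 20.38 rad 0.0185 tan -0.0073 [ 0.0157 -0.0123] [ 0.5496 -0.1634  0.1501] [-0.3845  0.1416  1.4207 -0.0055  1.5601 -1.1657]
t 20.38 p [ 0.5496 -0.1634  0.1501] tx yaw 0.7812 tz [ 0.0157 -0.0123 -0.9998] F [-0.71  0.59  0.72] T [-0.044  0.155 -0.108] gap 0.168
```

Call:
servo_tool:
  plan:
    - [255, [0, 0, 0], 0.03]
    - [255, [0, 0, 0], 0.03]
    - [255, [0, 0, 0], 0.0]

```text
time_s: 20.63
position: [0.5494, -0.1636, 0.15]
tcp_rot: [0.935, 0.355, 0.005, 0.009]
ft_force: [-0.5, 0.3, -0.3]
finger_gap: 0.167
```

```bash
python3 - <<'E'
from h import *
tilt();st()
E
```

```text
t 20.63 rad 0.0182 tan -0.0079 [ 0.0152 -0.0128] [ 0.5494 -0.1636  0.15  ] [-0.3846  0.1416  1.4207 -0.0061  1.5603 -1.1112]
t 20.63 p [ 0.5494 -0.1636  0.15  ] tx yaw 0.7266 tz [ 0.0152 -0.0128 -0.9998] F [-0.52  0.28 -0.27] T [-0.1    0.179 -0.125] gap 0.167
```

Call:
servo_tool:
  plan:
    - [255, [0, 0, 0], 0.03]
    - [255, [0, 0, 0], 0.03]
    - [255, [0, 0, 0], 0.0]

```text
time_s: 20.88
position: [0.5492, -0.1639, 0.15]
tcp_rot: [0.944, 0.33, 0.005, 0.009]
ft_force: [-0.3, -1.1, 0.5]
finger_gap: 0.168
```

```bash
python3 - <<'E'
from h import *
tilt();st()
E
```

```text
t 20.88 rad 0.0180 tan -0.0085 [ 0.0148 -0.0133] [ 0.5492 -0.1639  0.15  ] [-0.3847  0.1417  1.4207 -0.0068  1.5605 -1.0567]
t 20.88 p [ 0.5492 -0.1639  0.15  ] tx yaw 0.6720 tz [ 0.0148 -0.0133 -0.9998] F [-0.28 -1.14  0.52] T [-0.132  0.156 -0.117] gap 0.168
```

Call:
servo_tool:
  plan:
    - [255, [0, 0, 0], 0.03]
    - [255, [0, 0, 0], 0.0]

```text
time_s: 21.05
position: [0.549, -0.1639, 0.1501]
tcp_rot: [0.948, 0.317, 0.005, 0.009]
ft_force: [-0.9, 0.6, -0.5]
finger_gap: 0.172
```

```bash
python3 - <<'E'
from h import *
tilt();st()
E
```

```text
t 21.05 rad 0.0175 tan -0.0087 [ 0.0143 -0.0133] [ 0.549  -0.1639  0.1501] [-0.3847  0.1416  1.4207 -0.007   1.561  -1.0307]
t 21.05 p [ 0.549  -0.1639  0.1501] tx yaw 0.6460 tz [ 0.0143 -0.0133 -0.9998] F [-0.85  0.57 -0.46] T [-0.149  0.14  -0.082] gap 0.172
```

Call:
servo_tool:
  plan:
    - [255, [0, 0, 0], 0.03]
    - [255, [0, 0, 0], 0.0]

```text
time_s: 21.22
position: [0.5488, -0.1639, 0.1501]
tcp_rot: [0.952, 0.305, 0.005, 0.008]
ft_force: [-0.3, 0.6, 0.1]
finger_gap: 0.173
```

Call:
servo_tool:
  plan:
    - [255, [0, 0, 0], 0.03]
    - [255, [0, 0, 0], 0.0]

```text
time_s: 21.38
position: [0.5487, -0.1639, 0.1501]
tcp_rot: [0.956, 0.292, 0.004, 0.008]
ft_force: [-1.0, -1.5, -0.5]
finger_gap: 0.165
```

```bash
python3 - <<'E'
from h import *
tilt();st()
E
```

```text
t 21.38 rad 0.0167 tan -0.0090 [ 0.0134 -0.0134] [ 0.5487 -0.1639  0.1501] [-0.3848  0.1415  1.4208 -0.0074  1.5618 -0.9785]
t 21.38 p [ 0.5487 -0.1639  0.1501] tx yaw 0.5937 tz [ 0.0134 -0.0134 -0.9998] F [-1.02 -1.46 -0.5 ] T [-0.164  0.195 -0.065] gap 0.165
```

Call:
servo_tool:
  plan:
    - [255, [0, 0, 0], 0.03]
    - [255, [0, 0, 0], 0.0]

```text
time_s: 21.55
position: [0.5485, -0.1639, 0.1501]
tcp_rot: [0.96, 0.28, 0.004, 0.008]
ft_force: [-0.6, 0.5, 1.3]
finger_gap: 0.165
```

```bash
python3 - <<'E'
from h import *
tilt();st()
E
```

```text
t 21.55 rad 0.0163 tan -0.0091 [ 0.013  -0.0134] [ 0.5485 -0.1639  0.1501] [-0.3848  0.1415  1.4209 -0.0075  1.5621 -0.9524]
t 21.55 p [ 0.5485 -0.1639  0.1501] tx yaw 0.5676 tz [ 0.013  -0.0134 -0.9998] F [-0.61  0.53  1.25] T [-0.16   0.212 -0.099] gap 0.165
```

```bash
python3 - <<'E'
from h import *
cap('wrist','w3')
E
```

```text
(no output)
```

View pics/w3.png

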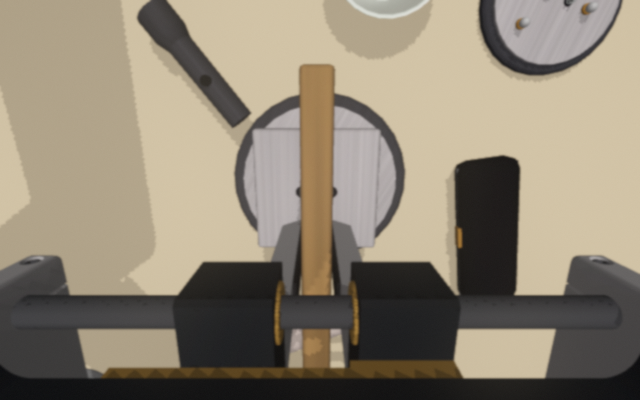

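Call:
servo_tool:
  plan:
    - [255, [0, 0, 0], 0.03]
    - [255, [0, 0, 0], 0.0]

```text
time_s: 21.77
position: [0.5483, -0.1639, 0.15]
tcp_rot: [0.964, 0.267, 0.004, 0.008]
ft_force: [-1.4, 0.3, 0.6]
finger_gap: 0.17
```

```bash
python3 - <<'E'
from h import *
tilt();st()
E
```

```text
t 21.77 rad 0.0159 tan -0.0092 [ 0.0126 -0.0134] [ 0.5483 -0.1639  0.15  ] [-0.3848  0.1414  1.421  -0.0077  1.5625 -0.9261]
t 21.77 p [ 0.5483 -0.1639  0.15  ] tx yaw 0.5414 tz [ 0.0126 -0.0134 -0.9998] F [-1.38  0.27  0.57] T [-0.206  0.289 -0.05 ] gap 0.170
```

Call:
servo_tool:
  plan:
    - [255, [0, 0, 0], 0.03]
    - [255, [0, 0, 0], 0.0]

```text
time_s: 21.93
position: [0.5483, -0.1639, 0.1501]
tcp_rot: [0.967, 0.254, 0.004, 0.008]
ft_force: [-0.4, -0.0, 0.4]
finger_gap: 0.166
```

```bash
python3 - <<'E'
from h import *
tilt();st()
E
```

```text
t 21.93 rad 0.0158 tan -0.0094 [ 0.0124 -0.0135] [ 0.5483 -0.1639  0.1501] [-0.3848  0.1414  1.421  -0.0078  1.5627 -0.8994]
t 21.93 p [ 0.5483 -0.1639  0.1501] tx yaw 0.5146 tz [ 0.0124 -0.0135 -0.9998] F [-0.42 -0.    0.43] T [-0.288  0.187 -0.071] gap 0.166
```

Call:
servo_tool:
  plan:
    - [255, [0, 0, 0], 0.025]
    - [255, [0, 0, 0], 0.0]

```text
time_s: 22.1
position: [0.5483, -0.164, 0.1501]
tcp_rot: [0.97, 0.243, 0.004, 0.008]
ft_force: [-0.5, -0.0, 0.1]
finger_gap: 0.169
```

```bash
python3 - <<'E'
from h import *
tilt();st()
E
```

```text
t 22.10 rad 0.0159 tan -0.0095 [ 0.0125 -0.0137] [ 0.5483 -0.164   0.1501] [-0.3848  0.1413  1.4209 -0.008   1.5626 -0.8755]
t 22.10 p [ 0.5483 -0.164   0.1501] tx yaw 0.4907 tz [ 0.0125 -0.0137 -0.9998] F [-0.45 -0.01  0.12] T [-0.312  0.159 -0.077] gap 0.169
```

Call:
servo_tool:
  plan:
    - [255, [0, 0, 0], 0.025]
    - [255, [0, 0, 0], 0.0]

```text
time_s: 22.27
position: [0.5483, -0.1641, 0.1501]
tcp_rot: [0.973, 0.231, 0.004, 0.008]
ft_force: [-0.6, -0.2, -0.3]
finger_gap: 0.167
```

```bash
python3 - <<'E'
from h import *
tilt();st()
E
```

```text
t 22.27 rad 0.0158 tan -0.0097 [ 0.0124 -0.0138] [ 0.5483 -0.1641  0.1501] [-0.3849  0.1414  1.4209 -0.0082  1.5626 -0.8514]
t 22.27 p [ 0.5483 -0.1641  0.1501] tx yaw 0.4666 tz [ 0.0124 -0.0138 -0.9998] F [-0.64 -0.23 -0.33] T [-0.302  0.189 -0.069] gap 0.167
```

Call:
servo_tool:
  plan:
    - [255, [0, 0, 0], 0.025]
    - [255, [0, 0, 0], 0.0]

```text
time_s: 22.43
position: [0.5483, -0.1642, 0.1501]
tcp_rot: [0.976, 0.219, 0.005, 0.008]
ft_force: [-0.4, -0.6, -0.2]
finger_gap: 0.167
```

```bash
python3 - <<'E'
from h import *
tilt();st()
E
```

```text
t 22.43 rad 0.0159 tan -0.0099 [ 0.0124 -0.014 ] [ 0.5483 -0.1642  0.1501] [-0.3849  0.1414  1.4209 -0.0084  1.5625 -0.826 ]
t 22.43 p [ 0.5483 -0.1642  0.1501] tx yaw 0.4411 tz [ 0.0124 -0.014  -0.9998] F [-0.4  -0.55 -0.21] T [-0.288  0.179 -0.062] gap 0.167
```

Call:
servo_tool:
  plan:
    - [255, [0, 0, 0], 0.025]
    - [255, [0, 0, 0], 0.0]

```text
time_s: 22.6
position: [0.5482, -0.1642, 0.1501]
tcp_rot: [0.978, 0.207, 0.005, 0.008]
ft_force: [-0.4, -0.3, 0.3]
finger_gap: 0.17
```

```bash
python3 - <<'E'
from h import *
tilt();st()
E
```

```text
t 22.60 rad 0.0158 tan -0.0101 [ 0.0122 -0.0142] [ 0.5482 -0.1642  0.1501] [-0.3849  0.1415  1.4208 -0.0085  1.5626 -0.8009]
t 22.60 p [ 0.5482 -0.1642  0.1501] tx yaw 0.4161 tz [ 0.0122 -0.0142 -0.9998] F [-0.42 -0.34  0.32] T [-0.292  0.216 -0.059] gap 0.170
```

Call:
servo_tool:
  plan:
    - [255, [0, 0, 0], 0.025]
    - [255, [0, 0, 0], 0.0]

```text
time_s: 22.77
position: [0.5481, -0.1643, 0.1501]
tcp_rot: [0.981, 0.195, 0.005, 0.008]
ft_force: [0.2, -0.7, 0.6]
finger_gap: 0.169
```

Call:
servo_tool:
  plan:
    - [255, [0, 0, 0], 0.025]
    - [255, [0, 0, 0], 0.0]

```text
time_s: 22.93
position: [0.548, -0.1643, 0.1501]
tcp_rot: [0.983, 0.182, 0.004, 0.008]
ft_force: [0.1, 0.0, 0.7]
finger_gap: 0.166
```

```bash
python3 - <<'E'
from h import *
tilt();st()
E
```

```text
t 22.93 rad 0.0152 tan -0.0103 [ 0.0116 -0.0143] [ 0.548  -0.1643  0.1501] [-0.385   0.1415  1.4209 -0.0088  1.5631 -0.7513]
t 22.93 p [ 0.548  -0.1643  0.1501] tx yaw 0.3664 tz [ 0.0116 -0.0143 -0.9998] F [0.07 0.01 0.68] T [-0.302  0.245 -0.092] gap 0.166
```

Call:
servo_tool:
  plan:
    - [255, [0, 0, 0], 0.02]
    - [255, [0, 0, 0], 0.0]

```text
time_s: 23.1
position: [0.548, -0.1644, 0.1501]
tcp_rot: [0.985, 0.172, 0.004, 0.008]
ft_force: [-0.2, -0.8, -0.1]
finger_gap: 0.168
```

Call:
servo_tool:
  plan:
    - [255, [0, 0, 0], 0.02]
    - [255, [0, 0, 0], 0.0]

```text
time_s: 23.27
position: [0.5478, -0.1644, 0.1501]
tcp_rot: [0.987, 0.161, 0.004, 0.008]
ft_force: [-1.1, 0.2, 0.2]
finger_gap: 0.169
```

```bash
python3 - <<'E'
from h import *
tilt();st()
cap('side','s3');crop('s3',270,140,390,260,6)
E
```

```text
t 23.27 rad 0.0149 tan -0.0105 [ 0.0112 -0.0143] [ 0.5478 -0.1644  0.1501] [-0.3851  0.1414  1.4209 -0.0091  1.5634 -0.7083]
t 23.27 p [ 0.5478 -0.1644  0.1501] tx yaw 0.3232 tz [ 0.0112 -0.0143 -0.9998] F [-1.14  0.18  0.2 ] T [-0.207  0.26  -0.077] gap 0.169
```

View pics/s3_c270_140.png

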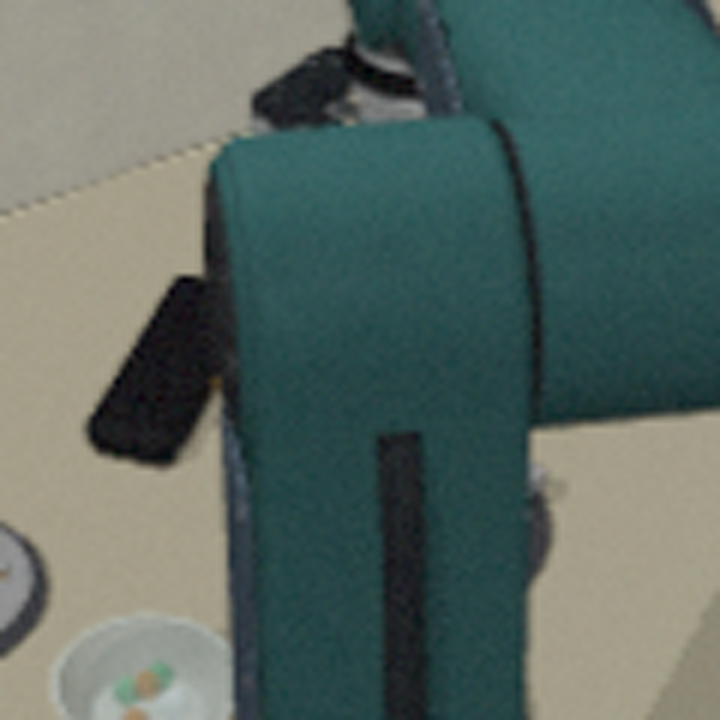

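Call:
servo_tool:
  plan:
    - [255, [0, 0, 0], 0.02]
    - [255, [0, 0, 0], 0.0]

```text
time_s: 23.48
position: [0.5474, -0.1642, 0.1499]
tcp_rot: [0.989, 0.15, 0.004, 0.008]
ft_force: [-0.5, -0.5, -0.1]
finger_gap: 0.169
```

Call:
servo_tool:
  plan:
    - [255, [0, 0, 0], 0.02]
    - [255, [0, 0, 0], 0.0]

```text
time_s: 23.65
position: [0.547, -0.1641, 0.1498]
tcp_rot: [0.99, 0.139, 0.004, 0.007]
ft_force: [-0.4, -1.3, 0.9]
finger_gap: 0.171
```

```bash
python3 - <<'E'
from h import *
tilt();st()
E
```

```text
t 23.65 rad 0.0128 tan -0.0100 [ 0.0094 -0.0133] [ 0.547  -0.1641  0.1498] [-0.3853  0.1413  1.4215 -0.0088  1.565  -0.6647]
t 23.65 p [ 0.547  -0.1641  0.1498] tx yaw 0.2794 tz [ 0.0094 -0.0133 -0.9999] F [-0.39 -1.27  0.86] T [-0.141  0.154 -0.161] gap 0.171
```

Call:
servo_tool:
  plan:
    - [255, [0, 0, 0], 0.015]
    - [255, [0, 0, 0], 0.0]

```text
time_s: 23.82
position: [0.5469, -0.164, 0.1497]
tcp_rot: [0.991, 0.131, 0.004, 0.007]
ft_force: [0.1, -1.2, 0.6]
finger_gap: 0.168
```

```bash
python3 - <<'E'
from h import *
tilt();st()
E
```

```text
t 23.82 rad 0.0124 tan -0.0096 [ 0.0091 -0.0128] [ 0.5469 -0.164   0.1497] [-0.3855  0.1413  1.4217 -0.0084  1.5653 -0.6479]
t 23.82 p [ 0.5469 -0.164   0.1497] tx yaw 0.2624 tz [ 0.0091 -0.0128 -0.9999] F [ 0.14 -1.18  0.62] T [-0.027  0.154 -0.116] gap 0.168
```

Call:
servo_tool:
  plan:
    - [255, [0, 0, 0], 0.015]
    - [255, [0, 0, 0], 0.0]

```text
time_s: 23.98
position: [0.5468, -0.164, 0.1496]
tcp_rot: [0.992, 0.123, 0.004, 0.007]
ft_force: [0.1, -0.9, -0.3]
finger_gap: 0.169
```

```bash
python3 - <<'E'
from h import *
tilt();st()
E
```

```text
t 23.98 rad 0.0121 tan -0.0091 [ 0.009  -0.0122] [ 0.5468 -0.164   0.1496] [-0.3857  0.1414  1.4218 -0.0079  1.5654 -0.6314]
t 23.98 p [ 0.5468 -0.164   0.1496] tx yaw 0.2457 tz [ 0.009  -0.0122 -0.9999] F [ 0.1  -0.86 -0.33] T [-0.004  0.123 -0.04 ] gap 0.169
```

Call:
servo_tool:
  plan:
    - [255, [0, 0, 0], 0.015]
    - [255, [0, 0, 0], 0.0]

```text
time_s: 24.15
position: [0.5468, -0.1639, 0.1496]
tcp_rot: [0.993, 0.114, 0.004, 0.006]
ft_force: [0.6, -1.0, -0.3]
finger_gap: 0.168
```

```bash
python3 - <<'E'
from h import *
tilt();st()
E
```

```text
t 24.15 rad 0.0119 tan -0.0089 [ 0.0089 -0.0119] [ 0.5468 -0.1639  0.1496] [-0.3859  0.1414  1.4219 -0.0077  1.5656 -0.6148]
t 24.15 p [ 0.5468 -0.1639  0.1496] tx yaw 0.2290 tz [ 0.0089 -0.0119 -0.9999] F [ 0.59 -1.04 -0.31] T [ 0.035  0.158 -0.023] gap 0.168
```

Call:
servo_tool:
  plan:
    - [255, [0, 0, 0], 0.015]
    - [255, [0, 0, 0], 0.0]

```text
time_s: 24.32
position: [0.5466, -0.164, 0.1495]
tcp_rot: [0.994, 0.106, 0.004, 0.006]
ft_force: [-0.4, -0.9, 0.2]
finger_gap: 0.17
```

```bash
python3 - <<'E'
from h import *
tilt();st()
E
```

```text
t 24.32 rad 0.0115 tan -0.0091 [ 0.0084 -0.012 ] [ 0.5466 -0.164   0.1495] [-0.3859  0.1415  1.422  -0.0079  1.5659 -0.5983]
t 24.32 p [ 0.5466 -0.164   0.1495] tx yaw 0.2124 tz [ 0.0084 -0.012  -0.9999] F [-0.35 -0.87  0.24] T [-0.018  0.225 -0.065] gap 0.170
```

Call:
servo_tool:
  plan:
    - [255, [0, 0, 0], 0.015]
    - [255, [0, 0, 0.02], 0.0]

```text
time_s: 24.48
position: [0.5464, -0.1642, 0.1494]
tcp_rot: [0.995, 0.098, 0.003, 0.007]
ft_force: [-0.4, -1.7, 1.9]
finger_gap: 0.166
```

```bash
python3 - <<'E'
from h import *
tilt();st()
E
```

```text
t 24.48 rad 0.0111 tan -0.0095 [ 0.0079 -0.0123] [ 0.5464 -0.1642  0.1494] [-0.3861  0.1416  1.4221 -0.0085  1.566  -0.5818]
t 24.48 p [ 0.5464 -0.1642  0.1494] tx yaw 0.1958 tz [ 0.0079 -0.0123 -0.9999] F [-0.39 -1.7   1.89] T [0.015 0.303 0.019] gap 0.166
```

Call:
servo_tool:
  plan:
    - [255, [0, 0, 0], 0.015]
    - [255, [0, 0, 0.02], 0.0]

```text
time_s: 24.65
position: [0.5462, -0.1644, 0.1493]
tcp_rot: [0.996, 0.089, 0.003, 0.007]
ft_force: [-0.7, -1.6, 0.9]
finger_gap: 0.167
```

```bash
python3 - <<'E'
from h import *
tilt();st()
E
```

```text
t 24.65 rad 0.0106 tan -0.0099 [ 0.0073 -0.0126] [ 0.5462 -0.1644  0.1493] [-0.3862  0.1416  1.4222 -0.0089  1.5662 -0.5654]
t 24.65 p [ 0.5462 -0.1644  0.1493] tx yaw 0.1792 tz [ 0.0073 -0.0126 -0.9999] F [-0.71 -1.59  0.86] T [0.049 0.381 0.054] gap 0.167
```

Call:
servo_tool:
  plan:
    - [255, [0, 0, -0.05], 0]
    - [255, [0, 0, -0.05], 0.0]

```text
time_s: 24.82
position: [0.5462, -0.1642, 0.1495]
tcp_rot: [0.996, 0.089, 0.003, 0.006]
ft_force: [0.9, -0.8, -2.0]
finger_gap: 0.168
```

```bash
python3 - <<'E'
from h import *
tilt();st();cap('wrist','w4')
E
```

```text
t 24.82 rad 0.0101 tan -0.0095 [ 0.007 -0.012] [ 0.5462 -0.1642  0.1495] [-0.3862  0.1417  1.4217 -0.0085  1.5672 -0.5652]
t 24.82 p [ 0.5462 -0.1642  0.1495] tx yaw 0.1790 tz [ 0.007  -0.012  -0.9999] F [ 0.93 -0.85 -1.96] T [-0.093  0.16   0.049] gap 0.168
```

View pics/w4.png

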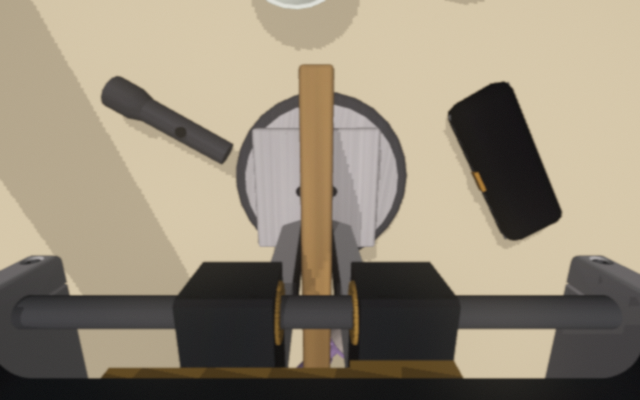

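Call:
servo_tool:
  plan:
    - [255, [0, 0, -0.2], 0]
    - [255, [0, 0, -0.2], 0.0]
    - [255, [0, 0, -0.2], 0.0]

```text
time_s: 25.12
position: [0.5448, -0.1626, 0.1499]
tcp_rot: [0.996, 0.089, -0.0, 0.004]
ft_force: [0.5, -0.9, -10.0]
finger_gap: 0.169
```

```bash
python3 - <<'E'
from h import *
tilt();st()
E
```

```text
t 25.12 rad 0.0028 tan -0.0071 [ 0.0006 -0.0076] [ 0.5448 -0.1626  0.1499] [-0.3855  0.1433  1.4191 -0.0068  1.5757 -0.5647]
t 25.12 p [ 0.5448 -0.1626  0.1499] tx yaw 0.1791 tz [ 6.0e-04 -7.6e-03 -1.0e+00] F [  0.46  -0.94 -10.  ] T [-0.327 -0.486 -0.067] gap 0.169
```

```bash
python3 - <<'E'
from h import *
for f,o in(('w2','a'),('w3','b'),('w4','c')):
    i=cv2.imread(f'pics/{f}.png')[80:260,225:415]; g=cv2.createCLAHE(3,(4,4)).apply(cv2.cvtColor(i,cv2.COLOR_BGR2GRAY)); cv2.imwrite(f'pics/z{o}.png',cv2.resize(g,None,fx=2,fy=2,interpolation=cv2.INTER_CUBIC))
cv2.imwrite('pics/zz.png',np.hstack([cv2.imread(f'pics/z{o}.png')for o in'ac']))
st()
E
```

```text
t 25.12 p [ 0.5448 -0.1626  0.1499] tx yaw 0.1791 tz [ 6.0e-04 -7.6e-03 -1.0e+00] F [  0.46  -0.94 -10.  ] T [-0.327 -0.486 -0.067] gap 0.169
```

View pics/zz.png

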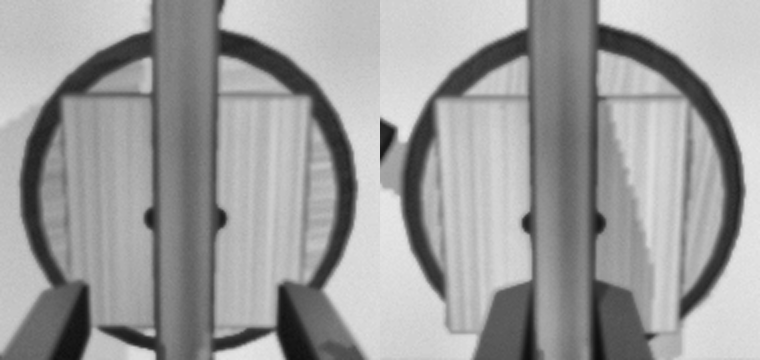

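```bash
cat > g.py <<'E'
from h import *
def rect(f,cx,cy,z,half,n=480):
    c=ld(f); s=2*half/n
    # pixel (i,j): world x = cx+half - j*s ; y = cy+half - i*s
    jj,ii=np.meshgrid(np.arange(n),np.arange(n),indexing='ij')
    P=np.stack([cx+half-jj*s,cy+half-ii*s,np.full(jj.shape,z)],-1)
    uv=proj(c,P).reshape(n,n,2).astype(np.float32)
    return cv2.remap(c['img'],uv[...,0],uv[...,1],cv2.INTER_CUBIC)
E
python3 - <<'E'
from g import *
o=[]
for f in('wrist1','w4'):
    r=rect(f,.550,-.162,.018,.095,380); g=cv2.createCLAHE(3,(4,4)).apply(cv2.cvtColor(r,cv2.COLOR_RGB2GRAY)); o.append(g)
r=rect('wrist1',.640,.094,.015,.075,380)
o.append(cv2.createCLAHE(3,(4,4)).apply(cv2.cvtColor(r,cv2.COLOR_RGB2GRAY)))
cv2.imwrite('pics/rect.png',cv2.resize(np.hstack(o[:2]),(790,395))); cv2.imwrite('pics/small.png',o[2])
E
```

```text
(no output)
```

View pics/rect.png

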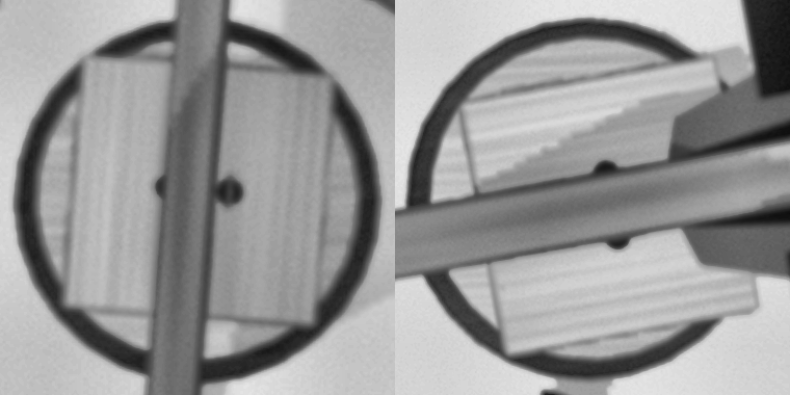

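View pics/small.png

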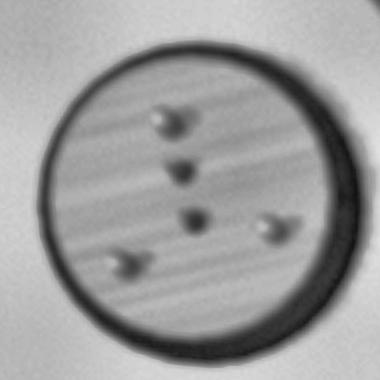

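```bash
python3 - <<'E'
from g import *
n=600
def ang(f,z,cx,cy):
    r=rect(f,cx,cy,z,.085,n); g=cv2.cvtColor(r,cv2.COLOR_RGB2GRAY).astype(np.float32); g=cv2.GaussianBlur(g,(0,0),2.5)
    gx=cv2.Scharr(g,cv2.CV_32F,1,0); gy=cv2.Scharr(g,cv2.CV_32F,0,1); return r,gx,gy
yy,xx=np.mgrid[:n,:n]; s=.17/n; X=.085-yy*s; Y=.085-xx*s  # rel world
for f,railyaw in(('wrist1',1.494),('w2',1.494),('w3',.5676),('w4',.179)):
    r,gx,gy=ang(f,.018,.550,-.162)
    a=railyaw; mx=np.cos(a)*X+np.sin(a)*Y; my=-np.sin(a)*X+np.cos(a)*Y
    R=np.hypot(X,Y)
    base=(R<.073)&(np.hypot(gx,gy)<400)
    for nm,m in(('+x',base&(mx>.064)),('-x',base&(mx<-.064)),('+y',base&(my>.064)&(abs(mx)>.014)),('-y',base&(my<-.064)&(abs(mx)>.014))):
        # shadow/edge removal by gradient clip
        J11=(gx*gx)[m].sum();J22=(gy*gy)[m].sum();J12=(gx*gy)[m].sum()
        th=.5*np.arctan2(2*J12,J11-J22)+np.pi/2 # grain dir in image (x right,y down)
        # image right = -Y, down = -X  => world dir angle
        wd=np.arctan2(-np.cos(th),-np.sin(th)); 
        coh=np.hypot(J11-J22,2*J12)/(J11+J22)
        print(f,nm,m.sum(),'railyaw-equivalent %.3f'%(((wd+np.pi/2+np.pi/2)%np.pi)-np.pi/2),'coh %.2f'%coh)
E
```

```text
wrist1 +x 5313 railyaw-equivalent 1.307 coh 0.12
wrist1 -x 5313 railyaw-equivalent 0.482 coh 0.12
wrist1 +y 2329 railyaw-equivalent 1.509 coh 0.96
wrist1 -y 2329 railyaw-equivalent 0.040 coh 0.77
w2 +x 5313 railyaw-equivalent 1.290 coh 0.19
w2 -x 5313 railyaw-equivalent 1.419 coh 0.60
w2 +y 2329 railyaw-equivalent 1.507 coh 0.98
w2 -y 2329 railyaw-equivalent -1.518 coh 0.40
w3 +x 5320 railyaw-equivalent 0.053 coh 0.93
w3 -x 5320 railyaw-equivalent 0.553 coh 0.94
w3 +y 2336 railyaw-equivalent 0.541 coh 0.99
w3 -y 2336 railyaw-equivalent 0.583 coh 0.97
w4 +x 5319 railyaw-equivalent 0.046 coh 0.93
w4 -x 5319 railyaw-equivalent 0.163 coh 0.95
w4 +y 2335 railyaw-equivalent 0.146 coh 0.99
w4 -y 2335 railyaw-equivalent 0.220 coh 0.97
```

```bash
python3 - <<'E'
from g import *
o=[]
for f in('wrist1','w3','w4'):
    r=rect(f,.550,-.162,.018,.085,700); g=cv2.cvtColor(r,cv2.COLOR_RGB2GRAY)
    g=cv2.createCLAHE(4,(6,6)).apply(g); o.append(cv2.resize(g,(560,560)))
    cv2.imwrite(f'pics/r_{f}.png',o[-1])
E
```

```text
(no output)
```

View pics/r_wrist1.png

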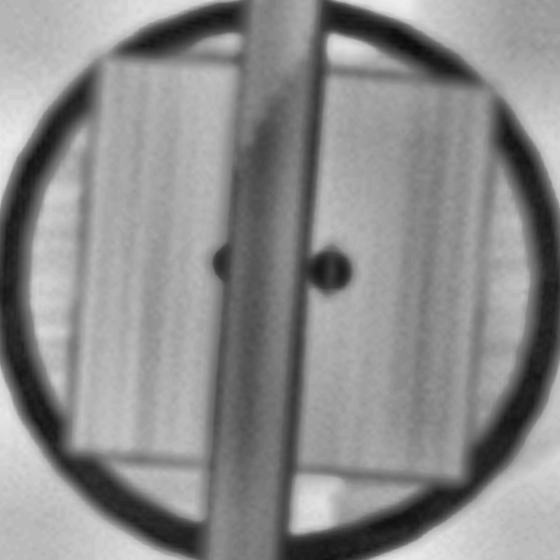

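View pics/r_w3.png

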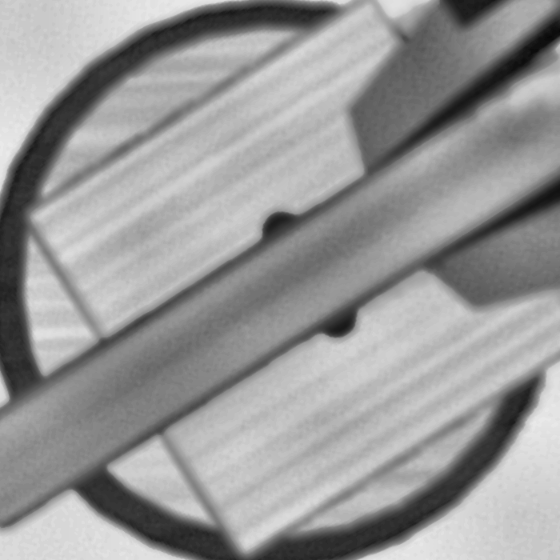

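View pics/r_w4.png

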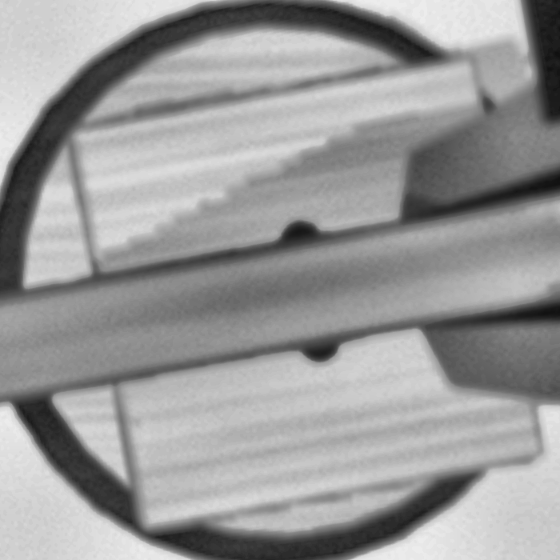

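```bash
python3 - <<'E'
from g import *
c=ld('w4')
i=c['img'][80:270,225:415]; cv2.imwrite('pics/w4z.png',cv2.resize(i[:,:,::-1],None,fx=4,fy=4,interpolation=cv2.INTER_CUBIC))
E
```

```text
(no output)
```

View pics/w4z.png

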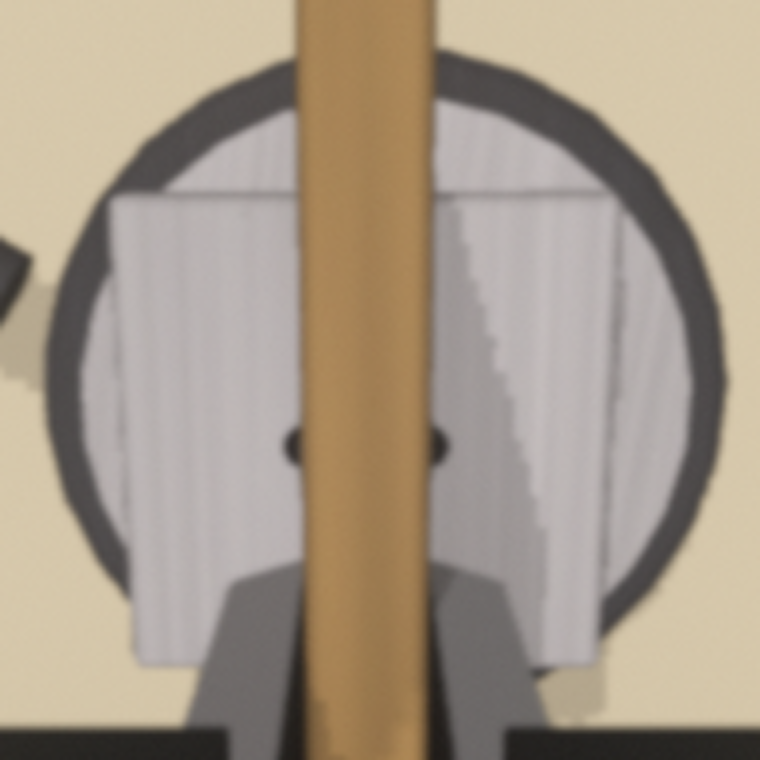

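```bash
python3 - <<'E'
from g import *
from scipy.optimize import least_squares
c=ld('w4'); f=lambda u,v:(225+u/4,80+v/4)
q=[atz(c,*f(*p),.045)for p in((112,194),(618,192),(598,663),(138,663))]
print('foot',np.mean(q,0),[np.linalg.norm(q[i]-q[i-1]).round(4) for i in range(4)])
e=np.array([atz(c,*f(*p),.012)[:2] for p in((47,400),(60,290),(110,195),(200,102),(290,58),(440,50),(530,80),(620,140),(690,240),(725,350),(727,400),(712,480),(660,585))])
for z in(.012,):
    r=least_squares(lambda p:np.hypot(e[:,0]-p[0],e[:,1]-p[1])-p[2],[.55,-.16,.09]);print('base',r.x,r.fun.round(4))
c=ld('wrist1'); f=lambda u,v:(255+u/3,75+v/3)
e=np.array([atz(c,*f(*p),.012)[:2] for p in((25,257),(392,257),(40,180),(80,128),(320,115),(365,165),(385,330),(330,405),(100,410),(40,345))])
r=least_squares(lambda p:np.hypot(e[:,0]-p[0],e[:,1]-p[1])-p[2],[.55,-.16,.09]);print('base1',r.x,r.fun.round(4))
s,R=st(); print('tool x',R[:,0].round(3),'tool y',R[:,1].round(3))
E
```

```text
foot [ 0.54534238 -0.1628303   0.045     ] [np.float64(0.1129), np.float64(0.1123), np.float64(0.1136), np.float64(0.1131)]
base [ 0.55056681 -0.16143268  0.08819553] [-0.0003 -0.0002 -0.0009  0.0005  0.0011  0.0007 -0.0002 -0.0003 -0.0012
 -0.0002  0.0001  0.      0.0009]
base1 [ 0.55041545 -0.16101345  0.08939786] [-0.0011 -0.0013  0.0012  0.0007 -0.0003 -0.0008  0.0015  0.001  -0.0016
  0.0006]
t 25.12 p [ 0.5448 -0.1626  0.1499] tx yaw 0.1791 tz [ 6.0e-04 -7.6e-03 -1.0e+00] F [  0.46  -0.94 -10.  ] T [-0.327 -0.486 -0.067] gap 0.169
tool x [ 0.984  0.178 -0.001] tool y [ 0.178 -0.984  0.008]
```

```bash
python3 - <<'E'
from g import *
for f in('w3',):
    c=ld(f); i=c['img'][80:270,225:415]; cv2.imwrite('pics/w3z.png',cv2.resize(i[:,:,::-1],None,fx=4,fy=4,interpolation=cv2.INTER_CUBIC))
E
```

```text
(no output)
```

View pics/w3z.png

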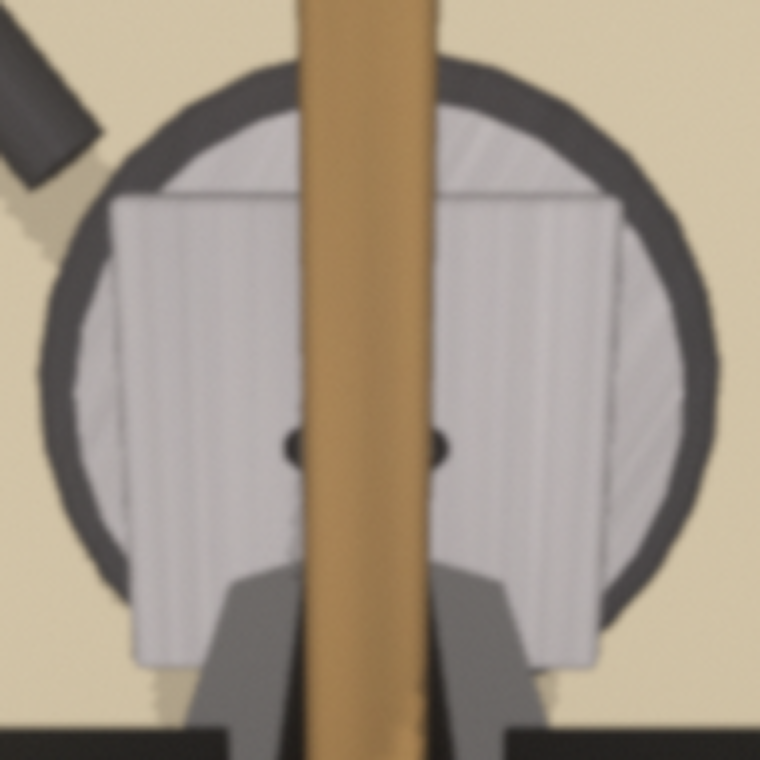

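```bash
python3 - <<'E'
from g import *
from scipy.optimize import least_squares
c=ld('w3'); f=lambda u,v:(225+u/4,80+v/4)
q=[atz(c,*f(*p),.046)for p in((112,198),(620,196),(598,666),(137,666))]
F=np.mean(q,0)
e=np.array([atz(c,*f(*p),.012)[:2] for p in((40,370),(62,270),(110,190),(185,115),(290,62),(440,55),(530,85),(620,150),(690,250),(718,350),(715,420),(690,500),(650,570),(70,520),(110,585))])
r=least_squares(lambda p:np.hypot(e[:,0]-p[0],e[:,1]-p[1])-p[2],[.55,-.16,.09]);print('foot',F,'base',r.x)
for nm,d,yaw in(('w3',F[:2]-r.x[:2],.5676),('w4',np.array([.5453,-.1628])-[.55057,-.16143],.179)):
    print(nm,'off in mirror frame mm',1e3*np.array([np.cos(yaw)*d[0]+np.sin(yaw)*d[1],-np.sin(yaw)*d[0]+np.cos(yaw)*d[1]]))
E
```

```text
foot [ 0.54774673 -0.16351947  0.046     ] base [ 0.54981376 -0.16067527  0.08743836]
w3 off in mirror frame mm [-3.2719757  -1.28695341]
w4 off in mirror frame mm [-5.42971968 -0.40980993]
```

Call:
servo_tool:
  plan:
    - [255, [0, 0, -0.35], 0]
    - [255, [0, 0, -0.35], 0.0]
    - [255, [0.1, 0, -0.35], 0.0]

```text
time_s: 25.37
position: [0.5426, -0.1601, 0.1542]
tcp_rot: [0.996, 0.09, -0.006, 0.0]
ft_force: [1.8, -0.1, -12.7]
finger_gap: 0.166
```

```bash
python3 - <<'E'
from h import *
tilt();st()
E
```

```text
t 25.37 rad -0.0104 tan -0.0043 [-0.0112 -0.0011] [ 0.5426 -0.1601  0.1542] [-0.3838  0.1456  1.408  -0.0053  1.598  -0.5637]
t 25.37 p [ 0.5426 -0.1601  0.1542] tx yaw 0.1798 tz [-0.0112 -0.0011 -0.9999] F [  1.77  -0.13 -12.71] T [-0.07  -0.241  0.015] gap 0.166
```

Call:
servo_tool:
  plan:
    - [255, [0.4, 0.2, -0.25], 0]
    - [255, [0.4, 0.2, -0.25], 0.0]
    - [255, [0, 0, -0.25], 0.0]

```text
time_s: 25.62
position: [0.5507, -0.1617, 0.159]
tcp_rot: [0.996, 0.09, -0.008, -0.002]
ft_force: [0.2, 0.3, -13.6]
finger_gap: 0.167
```

```bash
python3 - <<'E'
from g import *
tilt();st()
c=cap('wrist','w5');i=c['img'][80:270,225:415]; cv2.imwrite('pics/w5z.png',cv2.resize(i[:,:,::-1],None,fx=4,fy=4,interpolation=cv2.INTER_CUBIC))
E
```

```text
t 25.62 rad -0.0168 tan -0.0030 [-0.017   0.0018] [ 0.5507 -0.1617  0.159 ] [-0.3815  0.1666  1.3745 -0.0046  1.617  -0.5619]
t 25.62 p [ 0.5507 -0.1617  0.159 ] tx yaw 0.1802 tz [-0.017   0.0018 -0.9999] F [  0.23   0.28 -13.65] T [-0.097 -0.155 -0.017] gap 0.167
```

View pics/w5z.png

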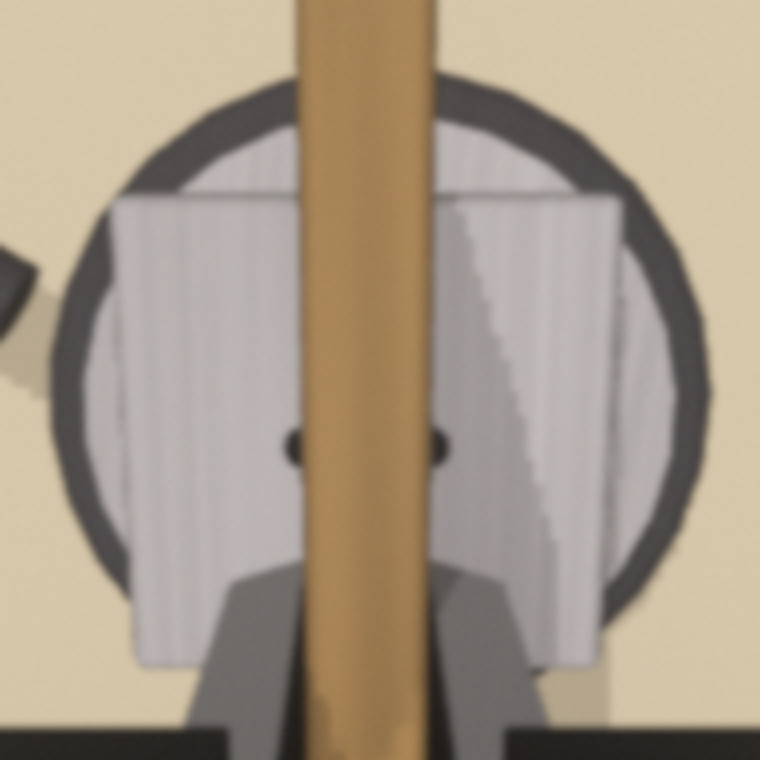

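```bash
python3 - <<'E'
from g import *
from scipy.optimize import least_squares
c=ld('w5'); f=lambda u,v:(225+u/4,80+v/4)
q=[atz(c,*f(*p),.055)for p in((113,196),(621,195),(599,665),(138,665))]
F=np.mean(q,0)
e=np.array([atz(c,*f(*p),.012)[:2] for p in((50,390),(70,285),(120,195),(200,122),(290,80),(440,72),(520,98),(620,165),(680,255),(705,345),(708,410),(690,500),(640,590),(70,490),(110,575))])
r=least_squares(lambda p:np.hypot(e[:,0]-p[0],e[:,1]-p[1])-p[2],[.55,-.16,.09]);print('foot',F,'base',r.x, r.fun.round(4))
d=r.x[:2]-F[:2]; print('needed world',d)
s,R=st(); print('tool',R.T@np.r_[d,0]*100)
E
```

```text
foot [ 0.54745088 -0.15908337  0.055     ] base [ 0.55048404 -0.1605741   0.08778437] [ 0.0005 -0.0001 -0.0002 -0.0003  0.      0.0002 -0.      0.0006  0.0001
 -0.0004 -0.0003 -0.      0.0002 -0.0005  0.0003]
needed world [ 0.00303316 -0.00149073]
t 25.67 p [ 0.5505 -0.1617  0.1595] tx yaw 0.1803 tz [-0.0169  0.0017 -0.9999] F [  0.07   0.09 -13.8 ] T [-0.064 -0.266 -0.063] gap 0.168
tool [ 0.27163698  0.20101683 -0.00536975]
```

Call:
servo_tool:
  plan:
    - [255, [0, 0, 0.05], 0]
    - [255, [0, 0, 0.05], 0.0]
    - [255, [0, 0, 0.05], 0.0]

```text
time_s: 25.92
position: [0.5505, -0.1616, 0.1576]
tcp_rot: [0.996, 0.09, -0.009, -0.002]
ft_force: [0.2, -0.3, -13.7]
finger_gap: 0.169
```

```bash
python3 - <<'E'
from g import *
tilt();st()
E
```

```text
t 25.92 rad -0.0178 tan -0.0031 [-0.018   0.0021] [ 0.5505 -0.1616  0.1576] [-0.3815  0.1675  1.3763 -0.0048  1.6152 -0.562 ]
t 25.92 p [ 0.5505 -0.1616  0.1576] tx yaw 0.1804 tz [-0.018   0.0021 -0.9998] F [  0.24  -0.3  -13.69] T [-0.034 -0.171  0.006] gap 0.169
```

Call:
servo_tool:
  plan:
    - [255, [0, 0, 0.1], 0]
    - [255, [0, 0, 0.1], 0.0]
    - [255, [0, 0, 0.1], 0.0]
    - [255, [0, 0, 0.05], 0.0]

```text
time_s: 26.25
position: [0.5502, -0.1616, 0.1538]
tcp_rot: [0.996, 0.09, -0.009, -0.002]
ft_force: [0.5, -0.0, -14.2]
finger_gap: 0.171
```

```bash
python3 - <<'E'
from g import *
tilt();st()
E
```

```text
t 26.25 rad -0.0177 tan -0.0031 [-0.0178  0.002 ] [ 0.5502 -0.1616  0.1538] [-0.3817  0.1682  1.3829 -0.0048  1.6078 -0.562 ]
t 26.25 p [ 0.5502 -0.1616  0.1538] tx yaw 0.1802 tz [-0.0178  0.002  -0.9998] F [  0.53  -0.05 -14.17] T [-0.093 -0.179  0.006] gap 0.171
```

Call:
servo_tool:
  plan:
    - [255, [0, 0, 0.05], 0]
    - [255, [0, 0, 0.05], 0.0]
    - [255, [0, 0, 0.05], 0.0]

```text
time_s: 26.5
position: [0.5502, -0.1617, 0.1527]
tcp_rot: [0.996, 0.09, -0.008, -0.002]
ft_force: [0.3, 0.7, -12.7]
finger_gap: 0.169
```

```bash
python3 - <<'E'
from g import *
tilt();st()
E
```

```text
t 26.50 rad -0.0168 tan -0.0032 [-0.017   0.0017] [ 0.5502 -0.1617  0.1527] [-0.3817  0.1682  1.3853 -0.0048  1.6046 -0.562 ]
t 26.50 p [ 0.5502 -0.1617  0.1527] tx yaw 0.1802 tz [-0.017   0.0017 -0.9999] F [  0.33   0.71 -12.66] T [-0.083 -0.183 -0.028] gap 0.169
```

Call:
servo_tool:
  plan:
    - [255, [0, 0, 0.0], 0]
    - [255, [0, 0, 0.0], 0.0]
    - [255, [0, 0, 0], 0.0]

```text
time_s: 26.75
position: [0.5503, -0.1617, 0.1529]
tcp_rot: [0.996, 0.09, -0.008, -0.002]
ft_force: [0.5, -0.0, -12.3]
finger_gap: 0.17
```

```bash
python3 - <<'E'
from g import *
tilt();st()
E
```

```text
t 26.75 rad -0.0164 tan -0.0032 [-0.0167  0.0015] [ 0.5503 -0.1617  0.1529] [-0.3817  0.1679  1.3851 -0.0048  1.6046 -0.562 ]
t 26.75 p [ 0.5503 -0.1617  0.1529] tx yaw 0.1803 tz [-0.0167  0.0015 -0.9999] F [  0.5   -0.02 -12.3 ] T [-0.057 -0.202  0.018] gap 0.170
```

Call:
servo_tool:
  plan:
    - [255, [0, 0, 0.07], 0]
    - [255, [0, 0, 0.07], 0.0]
    - [255, [0, 0, 0.07], 0.0]
    - [255, [0, 0, 0.0], 0.0]

```text
time_s: 27.08
position: [0.5505, -0.1618, 0.1511]
tcp_rot: [0.996, 0.09, -0.008, -0.001]
ft_force: [-0.5, -0.5, -11.5]
finger_gap: 0.17
```

```bash
python3 - <<'E'
from g import *
tilt();st()
E
```

```text
t 27.08 rad -0.0154 tan -0.0033 [-0.0157  0.0011] [ 0.5505 -0.1618  0.1511] [-0.3817  0.1684  1.388  -0.0048  1.6001 -0.562 ]
t 27.08 p [ 0.5505 -0.1618  0.1511] tx yaw 0.1802 tz [-0.0157  0.0011 -0.9999] F [ -0.48  -0.54 -11.53] T [-0.088 -0.149  0.017] gap 0.170
```

Call:
servo_tool:
  plan:
    - [255, [0, 0, 0.07], 0]
    - [255, [0, 0, 0.07], 0.0]
    - [255, [0, 0, 0], 0.0]

```text
time_s: 27.33
position: [0.5511, -0.1622, 0.151]
tcp_rot: [0.996, 0.09, -0.007, -0.001]
ft_force: [0.1, -0.0, -13.0]
finger_gap: 0.167
```

```bash
python3 - <<'E'
from g import *
tilt();st()
E
```

```text
t 27.33 rad -0.0130 tan -0.0038 [-0.0135  0.    ] [ 0.5511 -0.1622  0.151 ] [-0.3818  0.168   1.3888 -0.005   1.5974 -0.562 ]
t 27.33 p [ 0.5511 -0.1622  0.151 ] tx yaw 0.1801 tz [-0.0135  0.     -0.9999] F [  0.11  -0.04 -13.  ] T [-0.104 -0.154 -0.021] gap 0.167
```

Call:
servo_tool:
  plan:
    - [255, [0, 0, 0.1], 0]
    - [255, [0, 0, 0.1], 0.0]
    - [255, [0, 0, 0.1], 0.0]

```text
time_s: 27.58
position: [0.552, -0.163, 0.15]
tcp_rot: [0.996, 0.09, -0.005, 0.001]
ft_force: [-0.4, -0.3, -8.1]
finger_gap: 0.167
```

```bash
python3 - <<'E'
from g import *
tilt();st()
E
```

```text
t 27.58 rad -0.0088 tan -0.0052 [-0.0099 -0.0024] [ 0.552 -0.163  0.15 ] [-0.382   0.1677  1.3911 -0.006   1.5911 -0.5619]
t 27.58 p [ 0.552 -0.163  0.15 ] tx yaw 0.1797 tz [-0.0099 -0.0024 -0.9999] F [-0.35 -0.26 -8.08] T [-0.278 -0.102 -0.033] gap 0.167
```

Call:
servo_tool:
  plan:
    - [255, [0, 0, 0.1], 0]
    - [255, [0, 0, 0.1], 0.0]
    - [255, [0, 0, 0.1], 0.0]

```text
time_s: 27.83
position: [0.552, -0.1641, 0.1492]
tcp_rot: [0.996, 0.089, -0.004, 0.002]
ft_force: [-1.1, -1.1, -5.8]
finger_gap: 0.164
```

```bash
python3 - <<'E'
from g import *
tilt();st()
E
```

```text
t 27.83 rad -0.0066 tan -0.0074 [-0.0084 -0.0053] [ 0.552  -0.1641  0.1492] [-0.3825  0.167   1.3934 -0.008   1.587  -0.5614]
t 27.83 p [ 0.552  -0.1641  0.1492] tx yaw 0.1788 tz [-0.0084 -0.0053 -1.    ] F [-1.07 -1.06 -5.8 ] T [-0.301  0.385 -0.074] gap 0.164
```

Call:
servo_tool:
  plan:
    - [255, [0, 0, 0.08], 0]
    - [255, [0, 0, 0.05], 0.0]
    - [255, [0, 0, 0.0], 0.0]
    - [255, [0, 0, 0.0], 0.0]

```text
time_s: 28.17
position: [0.5518, -0.1643, 0.1492]
tcp_rot: [0.996, 0.089, -0.004, 0.003]
ft_force: [-0.7, -0.4, -6.9]
finger_gap: 0.17
```

```bash
python3 - <<'E'
from g import *
tilt();st()
c=cap('wrist','w6');i=c['img'][80:270,225:415]; cv2.imwrite('pics/w6z.png',cv2.resize(i[:,:,::-1],None,fx=4,fy=4,interpolation=cv2.INTER_CUBIC))
E
```

```text
t 28.17 rad -0.0060 tan -0.0081 [-0.0081 -0.006 ] [ 0.5518 -0.1643  0.1492] [-0.3826  0.1661  1.3944 -0.0086  1.5863 -0.5611]
t 28.17 p [ 0.5518 -0.1643  0.1492] tx yaw 0.1783 tz [-0.0081 -0.006  -0.9999] F [-0.75 -0.38 -6.87] T [-0.223  0.248 -0.151] gap 0.170
```

View pics/w6z.png

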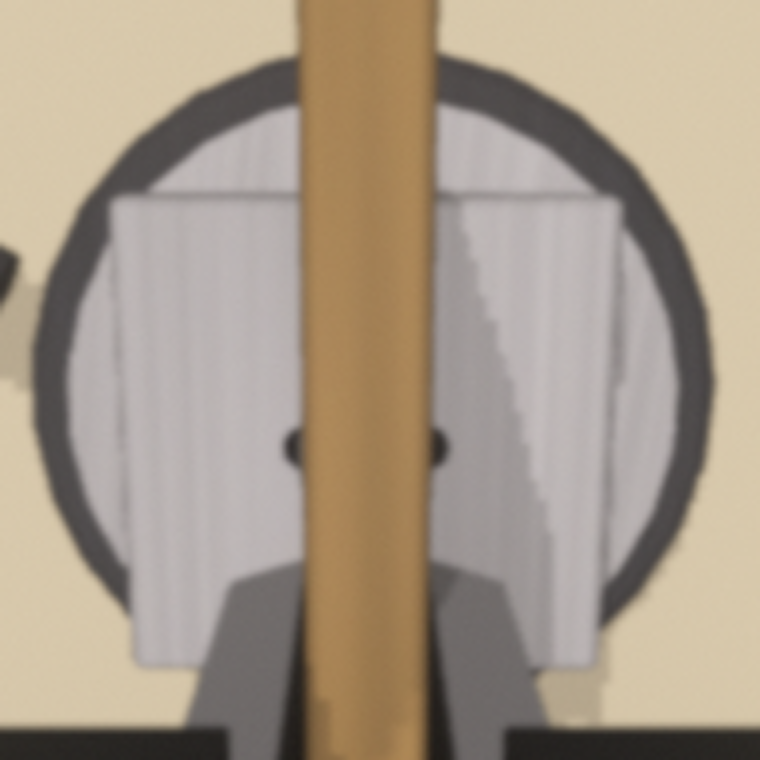

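```bash
cat >> g.py <<'E'
from scipy.optimize import least_squares
def off(f,top,bot,left,right,zt=.045):
    # base ellipse: fit by 4 extremes lists given; foot corner px fixed in hand
    c=ld(f); t=lambda u,v:(225+u/4,80+v/4)
    F=np.mean([atz(c,*t(*p),zt)for p in((112,198),(620,196),(598,665),(137,665))],0)
    e=np.array([atz(c,*t(*p),.012)[:2] for p in top+bot+left+right])
    r=least_squares(lambda p:np.hypot(e[:,0]-p[0],e[:,1]-p[1])-p[2],[.55,-.16,.09])
    d=r.x[:2]-F[:2]; s,R=st(); print('foot',F.round(4),'base',r.x.round(4),'need world mm',(d*1e3).round(2),'tool cm',(R.T@np.r_[d,0]*100).round(2))
E
python3 - <<'E'
from g import *
off('w6',[(200,92),(290,60),(440,53),(530,85)],[(120,600),(610,620),(660,550)],[(33,385),(50,285),(100,195),(60,490)],[(714,380),(705,460),(690,265),(620,155)])
E
```

```text
t 28.22 p [ 0.5518 -0.1643  0.1492] tx yaw 0.1783 tz [-0.0081 -0.006  -0.9999] F [ 0.1  -1.13 -6.51] T [-0.208  0.28  -0.058] gap 0.167
foot [ 0.5494 -0.1629  0.045 ] base [ 0.5507 -0.1603  0.0873] need world mm [1.24 2.56] tool cm [ 0.17 -0.23 -0.  ]
```

Call:
servo_tool:
  plan:
    - [255, [0.1, -0.15, 0.05], 0.02]
    - [255, [0, -0.1, 0.05], 0.02]
    - [255, [0, 0, 0.0], 0.0]

```text
time_s: 28.47
position: [0.5523, -0.1628, 0.1485]
tcp_rot: [0.998, 0.067, -0.004, 0.004]
ft_force: [-0.1, -0.4, -6.8]
finger_gap: 0.169
```

```bash
python3 - <<'E'
from g import *
tilt();st()
E
```

```text
t 28.47 rad -0.0053 tan -0.0106 [-0.0081 -0.0087] [ 0.5523 -0.1628  0.1485] [-0.3783  0.1661  1.3959 -0.011   1.5838 -0.5117]
t 28.47 p [ 0.5523 -0.1628  0.1485] tx yaw 0.1333 tz [-0.0081 -0.0087 -0.9999] F [-0.15 -0.4  -6.81] T [-0.276  0.329 -0.227] gap 0.169
```

Call:
servo_tool:
  plan:
    - [255, [0, 0, 0.05], 0.02]
    - [255, [0, 0, 0.05], 0.02]
    - [255, [0, 0, 0.0], 0.0]

```text
time_s: 28.72
position: [0.5523, -0.1625, 0.147]
tcp_rot: [0.999, 0.044, -0.004, 0.004]
ft_force: [-0.4, -0.7, -6.5]
finger_gap: 0.171
```

```bash
python3 - <<'E'
from g import *
tilt();st()
E
```

```text
t 28.72 rad -0.0058 tan -0.0102 [-0.0084 -0.0081] [ 0.5523 -0.1625  0.147 ] [-0.3781  0.1669  1.3981 -0.0107  1.5814 -0.4669]
t 28.72 p [ 0.5523 -0.1625  0.147 ] tx yaw 0.0887 tz [-0.0084 -0.0081 -0.9999] F [-0.36 -0.69 -6.49] T [-0.335  0.298 -0.21 ] gap 0.171
```

Call:
servo_tool:
  plan:
    - [255, [0, 0, 0.05], 0.015]
    - [255, [0, 0, 0.05], 0.0]
    - [255, [0, 0, 0.0], 0.0]

```text
time_s: 28.97
position: [0.5522, -0.1623, 0.1464]
tcp_rot: [0.999, 0.036, -0.004, 0.004]
ft_force: [-1.1, -0.6, -7.3]
finger_gap: 0.165
```

```bash
python3 - <<'E'
from g import *
tilt();st()
E
```

```text
t 28.97 rad -0.0058 tan -0.0097 [-0.0083 -0.0077] [ 0.5522 -0.1623  0.1464] [-0.378   0.1668  1.3992 -0.0102  1.5805 -0.4497]
t 28.97 p [ 0.5522 -0.1623  0.1464] tx yaw 0.0715 tz [-0.0083 -0.0077 -0.9999] F [-1.09 -0.62 -7.25] T [-0.31   0.275 -0.171] gap 0.165
```

Call:
servo_tool:
  plan:
    - [255, [0, 0, 0.05], 0.01]
    - [255, [0, 0, 0.05], 0.0]
    - [255, [0, 0, 0.05], 0.0]

```text
time_s: 29.22
position: [0.5523, -0.162, 0.1463]
tcp_rot: [1.0, 0.031, -0.004, 0.004]
ft_force: [-2.6, -0.8, -3.5]
finger_gap: 0.171
```

```bash
python3 - <<'E'
from g import *
tilt();st()
E
```

```text
t 29.22 rad -0.0049 tan -0.0094 [-0.0074 -0.0076] [ 0.5523 -0.162   0.1463] [-0.3779  0.1662  1.4003 -0.0098  1.5792 -0.4393]
t 29.22 p [ 0.5523 -0.162   0.1463] tx yaw 0.0613 tz [-0.0074 -0.0076 -0.9999] F [-2.6  -0.82 -3.45] T [-0.278  0.574 -0.034] gap 0.171
```

Call:
servo_tool:
  plan:
    - [255, [0, 0, 0.05], 0.01]
    - [255, [0, 0, 0.05], 0.0]
    - [255, [0, 0, 0.05], 0.0]

```text
time_s: 29.47
position: [0.5525, -0.1617, 0.1463]
tcp_rot: [1.0, 0.026, -0.003, 0.004]
ft_force: [-3.7, 0.2, -2.7]
finger_gap: 0.167
```

```bash
python3 - <<'E'
from g import *
tilt();st()
E
```

```text
t 29.47 rad -0.0035 tan -0.0090 [-0.0059 -0.0076] [ 0.5525 -0.1617  0.1463] [-0.3775  0.1654  1.4012 -0.0093  1.5776 -0.4287]
t 29.47 p [ 0.5525 -0.1617  0.1463] tx yaw 0.0512 tz [-0.0059 -0.0076 -1.    ] F [-3.73  0.2  -2.73] T [-0.157  0.725 -0.053] gap 0.167
```

Call:
servo_tool:
  plan:
    - [255, [0, 0, 0], 0]
    - [255, [-0.05, 0, 0.0], 0.0]
    - [255, [-0.05, 0, 0.0], 0.0]
    - [255, [0, 0, 0], 0]

```text
time_s: 29.8
position: [0.5522, -0.1616, 0.1463]
tcp_rot: [1.0, 0.026, -0.002, 0.004]
ft_force: [-1.9, -0.2, -3.7]
finger_gap: 0.168
```

```bash
python3 - <<'E'
from g import *
tilt();st()
c=cap('wrist','w7');i=c['img'][80:270,225:415]; cv2.imwrite('pics/w7z.png',cv2.resize(i[:,:,::-1],None,fx=4,fy=4,interpolation=cv2.INTER_CUBIC))
E
```

```text
t 29.80 rad -0.0015 tan -0.0085 [-0.0039 -0.0078] [ 0.5522 -0.1616  0.1463] [-0.3779  0.1632  1.4036 -0.0087  1.5754 -0.4295]
t 29.80 p [ 0.5522 -0.1616  0.1463] tx yaw 0.0515 tz [-0.0039 -0.0078 -1.    ] F [-1.94 -0.18 -3.71] T [-0.154  0.501 -0.012] gap 0.168
```

View pics/w7z.png

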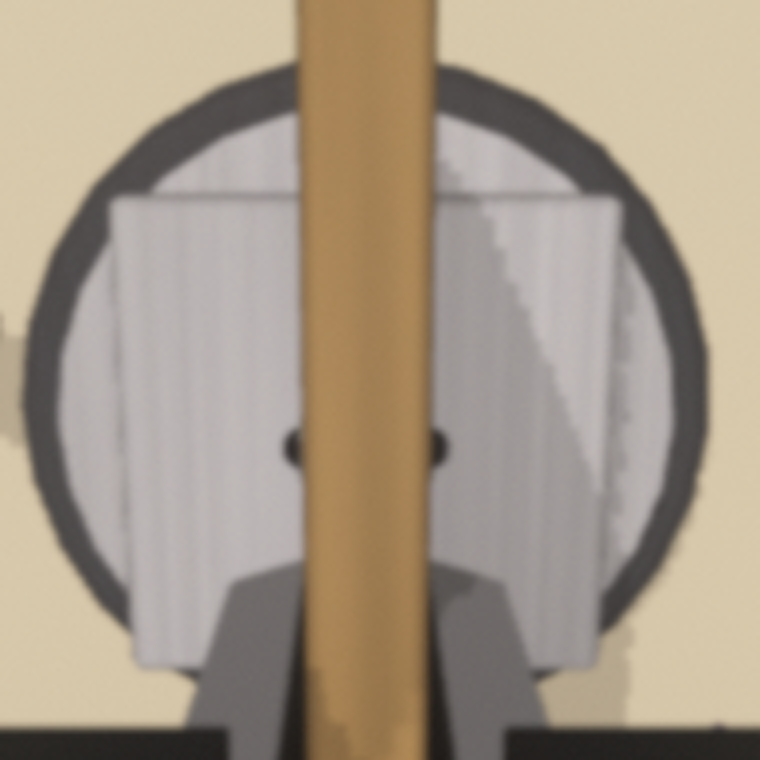

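Call:
servo_tool:
  plan:
    - [255, [-0.05, 0, 0.06], 0]
    - [255, [-0.05, 0, 0.06], 0.0]
    - [255, [0, 0, 0.06], 0.0]
    - [255, [0, 0, 0.03], 0]

```text
time_s: 30.18
position: [0.552, -0.1616, 0.1462]
tcp_rot: [1.0, 0.026, -0.001, 0.004]
ft_force: [-2.2, 1.0, -1.8]
finger_gap: 0.172
```

```bash
python3 - <<'E'
from g import *
tilt();st()
E
```

```text
t 30.18 rad 0.0013 tan -0.0082 [-0.001  -0.0083] [ 0.552  -0.1616  0.1462] [-0.3784  0.1604  1.407  -0.008   1.5721 -0.4302]
t 30.18 p [ 0.552  -0.1616  0.1462] tx yaw 0.0518 tz [-0.001  -0.0083 -1.    ] F [-2.15  0.97 -1.84] T [-0.174  0.643 -0.042] gap 0.172
```

Call:
servo_tool:
  plan:
    - [255, [-0.03, 0, 0.03], 0]
    - [255, [-0.03, 0, 0.03], 0.0]
    - [255, [0, 0, 0], 0.0]
    - [255, [0, 0, 0.0], 0]

```text
time_s: 30.52
position: [0.5518, -0.1615, 0.1462]
tcp_rot: [1.0, 0.026, 0.0, 0.004]
ft_force: [-1.5, 0.8, -0.8]
finger_gap: 0.167
```

```bash
python3 - <<'E'
from g import *
tilt();st()
E
```

```text
t 30.52 rad 0.0029 tan -0.0080 [ 0.0005 -0.0085] [ 0.5518 -0.1615  0.1462] [-0.3786  0.1588  1.4089 -0.0077  1.5703 -0.4307]
t 30.52 p [ 0.5518 -0.1615  0.1462] tx yaw 0.0521 tz [ 5.0e-04 -8.5e-03 -1.0e+00] F [-1.51  0.79 -0.77] T [-0.153  0.54  -0.002] gap 0.167
```

Call:
servo_tool:
  plan:
    - [255, [-0.05, 0.02, 0.02], 0]
    - [255, [-0.05, 0.02, 0.02], 0.0]
    - [255, [-0.05, 0, 0], 0.0]
    - [255, [-0.05, 0, 0.0], 0]
    - [255, [-0.05, 0, 0.0], 0]
    - [255, [-0.03, 0, 0.0], 0]
    - [255, [0, 0, 0.0], 0]
    - [255, [0, 0, 0.0], 0]

```text
time_s: 31.18
position: [0.5509, -0.1616, 0.1463]
tcp_rot: [1.0, 0.026, 0.003, 0.004]
ft_force: [-0.7, 0.6, -0.7]
finger_gap: 0.167
```

```bash
python3 - <<'E'
from g import *
tilt();st()
E
```

```text
t 31.18 rad 0.0080 tan -0.0059 [ 0.0061 -0.0079] [ 0.5509 -0.1616  0.1463] [-0.3809  0.1531  1.4152 -0.0051  1.5647 -0.4338]
t 31.18 p [ 0.5509 -0.1616  0.1463] tx yaw 0.0529 tz [ 0.0061 -0.0079 -1.    ] F [-0.69  0.6  -0.72] T [-0.113  0.275 -0.034] gap 0.167
```

Call:
servo_tool:
  plan:
    - [255, [-0.04, 0, 0], 0]
    - [255, [-0.04, 0, 0], 0.0]
    - [255, [0, 0, 0], 0.0]
    - [215, [0, 0, 0.0], 0]
    - [205, [0, 0, 0.0], 0]
    - [200, [0, 0, 0.0], 0]
    - [200, [0, 0, 0.0], 0]

```text
time_s: 31.77
position: [0.5517, -0.1624, 0.1477]
tcp_rot: [1.0, 0.026, 0.005, 0.005]
ft_force: [0.4, 0.3, 0.7]
finger_gap: 0.216
```

```bash
python3 - <<'E'
from g import *
tilt();st()
c=cap('wrist','w8');i=c['img'][80:270,225:415]; cv2.imwrite('pics/w8z.png',cv2.resize(i[:,:,::-1],None,fx=4,fy=4,interpolation=cv2.INTER_CUBIC))
E
```

```text
t 31.77 rad 0.0133 tan -0.0060 [ 0.0111 -0.0095] [ 0.5517 -0.1624  0.1477] [-0.3819  0.1506  1.4152 -0.0047  1.562  -0.4347]
t 31.77 p [ 0.5517 -0.1624  0.1477] tx yaw 0.0528 tz [ 0.0111 -0.0095 -0.9999] F [0.36 0.28 0.75] T [-0.042 -0.095  0.013] gap 0.216
```

View pics/w8z.png

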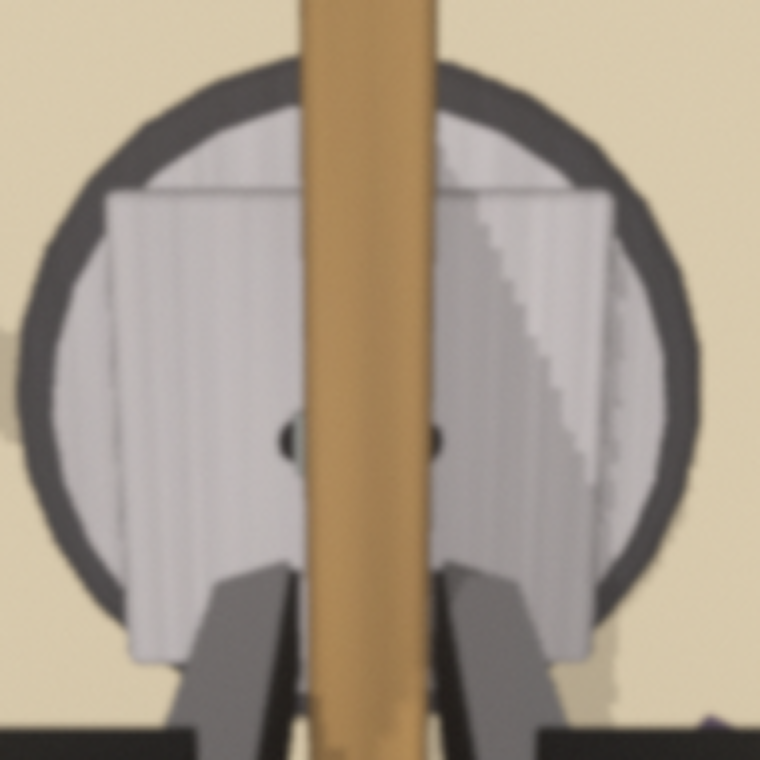

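Call:
servo_tool:
  plan:
    - [60, [0, 0, 0], 0]
    - [60, [0, 0, 0], 0.0]
    - [60, [0, 0, 0], 0.0]
    - [60, [0, 0, 0.0], 0]
    - [60, [0, 0, -1], 0]
    - [60, [0, 0, -2], 0]
    - [60, [0, 0, -3], 0]
    - [60, [0, 0, -3], 0]
    - [60, [0, 0, -3], 0]
    - [60, [0, 0, 0], 0]

```text
time_s: 32.65
position: [0.5489, -0.161, 0.2737]
tcp_rot: [1.0, 0.026, 0.004, 0.004]
ft_force: [0.8, 0.3, 0.9]
finger_gap: 0.762
```

```bash
python3 - <<'E'
from g import *
tilt();st()
cap('wrist','w9');cap('top','t9');cap('side','s9');crop('t9',280,170,390,270,7);crop('s9',270,140,390,260,6)
E
```

```text
t 32.65 rad 0.0096 tan -0.0059 [ 0.0075 -0.0083] [ 0.5489 -0.161   0.2737] [-0.3814  0.1265  1.1938 -0.0051  1.8112 -0.4348]
t 32.65 p [ 0.5489 -0.161   0.2737] tx yaw 0.0522 tz [ 0.0075 -0.0083 -0.9999] F [0.78 0.29 0.91] T [-0.027 -0.075  0.036] gap 0.762
```

View pics/w9.png

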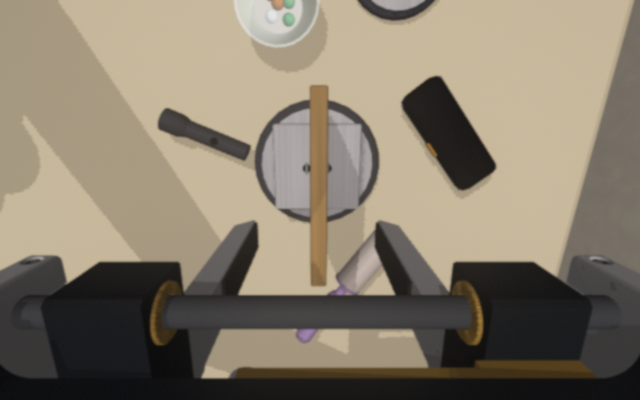

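View pics/s9.png

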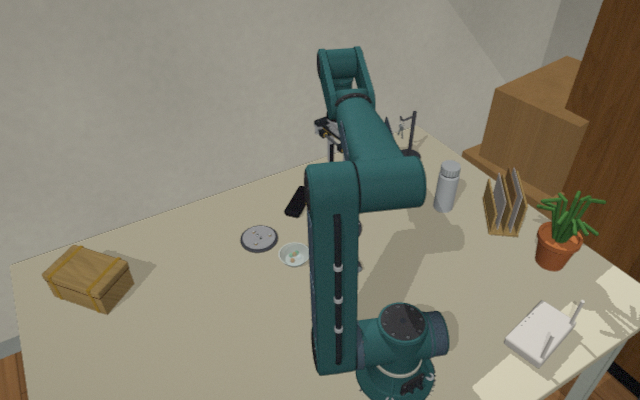

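```bash
python3 - <<'E'
from g import *
c=ld('w9')
i=c['img'][75:295,235:395]; cv2.imwrite('pics/w9z.png',cv2.resize(i[:,:,::-1],None,fx=3,fy=3,interpolation=cv2.INTER_CUBIC))
r=rect('w9',.550,-.161,.018,.095,600); g=cv2.createCLAHE(3,(4,4)).apply(cv2.cvtColor(r,cv2.COLOR_RGB2GRAY)); cv2.imwrite('pics/r9.png',g)
E
```

```text
(no output)
```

View pics/w9z.png

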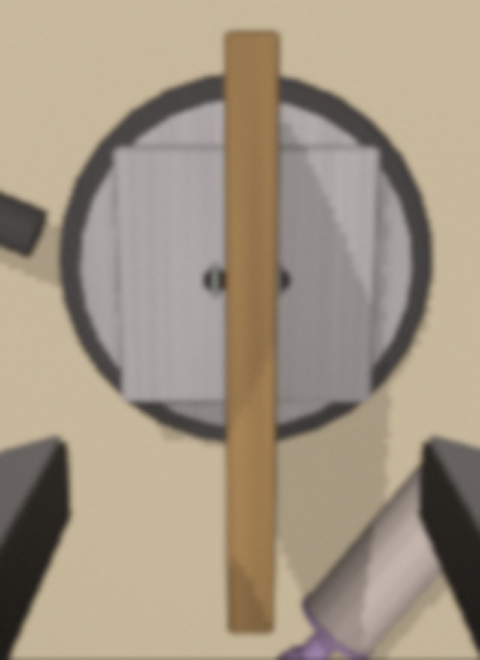

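View pics/r9.png

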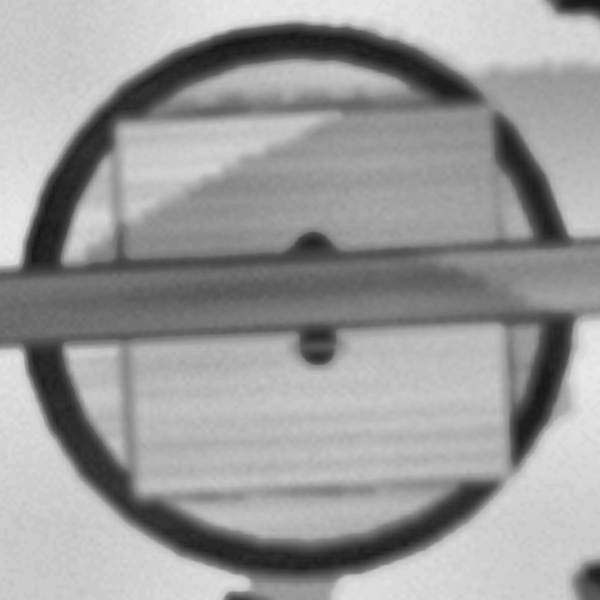

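```bash
python3 - <<'E'
from g import *
c=ld('w9'); f=lambda u,v:(235+u/3,75+v/3)
P=lambda pts,z:[atz(c,*f(*p),z) for p in pts]
for dz in(0,.004):
    zr=.178+dz
    N=P([(225,32),(278,32)],zr);F=P([(229,632),(272,632)],zr);nm,fm=np.mean(N,0),np.mean(F,0);d=nm-fm
    print('rail mid',((nm+fm)/2).round(4),'len',np.linalg.norm(d).round(4),'yaw',(np.arctan2(d[1],d[0])).round(4))
    q=P([(113,149),(379,148),(371,401),(121,401)],.042+dz);print('foot',np.mean(q,0).round(4))
    k=P([(214,280),(281,280)],.042+dz);print('hooks',np.mean(k,0).round(4))
e=np.array(P([(62,257),(432,257),(80,170),(130,110),(200,78),(300,78),(370,115),(415,180),(425,310),(385,385),(330,428),(160,425),(100,370),(70,310)],.012))[:,:2]
r=least_squares(lambda p:np.hypot(e[:,0]-p[0],e[:,1]-p[1])-p[2],[.55,-.16,.09]);print('base',r.x.round(4))
E
```

```text
rail mid [ 0.5502 -0.1609  0.178 ] len 0.1871 yaw 1.6237
foot [ 0.5502 -0.1616  0.042 ]
hooks [ 0.5508 -0.1619  0.042 ]
rail mid [ 0.5501 -0.1598  0.182 ] len 0.1843 yaw 1.6237
foot [ 0.5501 -0.1609  0.046 ]
hooks [ 0.5508 -0.1612  0.046 ]
base [ 0.5511 -0.1614  0.0889]
```

```bash
python3 - <<'E'
from g import *
def box(f,masks):
    r=rect(f,.550,-.161,.018,.085,700); g=cv2.GaussianBlur(cv2.cvtColor(r,cv2.COLOR_RGB2GRAY).astype(np.float32),(0,0),3)
    g=g-cv2.GaussianBlur(g,(0,0),25)
    gx=cv2.Scharr(g,cv2.CV_32F,1,0);gy=cv2.Scharr(g,cv2.CV_32F,0,1)
    for x0,y0,x1,y1 in masks:
        k=1.25;a=gx[int(y0*k):int(y1*k),int(x0*k):int(x1*k)];b=gy[int(y0*k):int(y1*k),int(x0*k):int(x1*k)]
        J11,J22,J12=(a*a).sum(),(b*b).sum(),(a*b).sum();th=.5*np.arctan2(2*J12,J11-J22)+np.pi/2
        print(f,(x0,y0,x1,y1),'tilt up-right %.3f'%(-(((th+np.pi/2)%np.pi)-np.pi/2)),'coh %.2f'%(np.hypot(J11-J22,2*J12)/(J11+J22)))
    cv2.imwrite(f'pics/q_{f}.png',cv2.resize(cv2.createCLAHE(4,(6,6)).apply(cv2.cvtColor(r,cv2.COLOR_RGB2GRAY))[:,:160],None,fx=2.5,fy=2.5)[400:1000])
box('wrist1',[(48,190,64,330),(50,200,66,300),(502,230,518,340)])
box('w3',[(100,110,170,150),(48,290,66,330)])
box('w4',[(160,70,300,90),(48,210,64,270)])
E
```

```text
wrist1 (48, 190, 64, 330) tilt up-right 1.442 coh 0.78
wrist1 (50, 200, 66, 300) tilt up-right 1.358 coh 0.83
wrist1 (502, 230, 518, 340) tilt up-right -1.563 coh 0.86
w3 (100, 110, 170, 150) tilt up-right 0.608 coh 0.93
w3 (48, 290, 66, 330) tilt up-right -1.256 coh 0.60
w4 (160, 70, 300, 90) tilt up-right 0.180 coh 0.91
w4 (48, 210, 64, 270) tilt up-right 1.445 coh 0.61
```

View pics/q_wrist1.png

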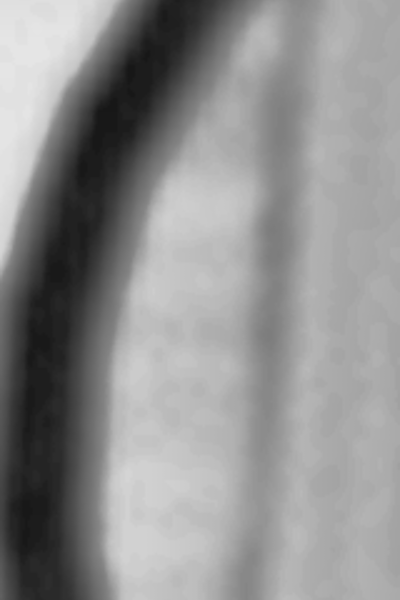

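```bash
python3 - <<'E'
from g import *
o=[]
for f in('w2',):
    i=cv2.cvtColor(ld(f)['img'],cv2.COLOR_RGB2GRAY)[120:235,375:405]; j=cv2.cvtColor(ld(f)['img'],cv2.COLOR_RGB2GRAY)[120:235,235:265]
    for k in(i,j): o.append(cv2.resize(cv2.createCLAHE(4,(3,2)).apply(k),None,fx=5,fy=5,interpolation=cv2.INTER_CUBIC))
i=cv2.cvtColor(ld('w3')['img'],cv2.COLOR_RGB2GRAY)[120:235,375:405]; o.append(cv2.resize(cv2.createCLAHE(4,(3,2)).apply(i),None,fx=5,fy=5,interpolation=cv2.INTER_CUBIC))
i=cv2.cvtColor(ld('w7')['img'],cv2.COLOR_RGB2GRAY)[120:235,235:265]; o.append(cv2.resize(cv2.createCLAHE(4,(3,2)).apply(i),None,fx=5,fy=5,interpolation=cv2.INTER_CUBIC))
cv2.imwrite('pics/cmp.png',np.hstack(o))
E
```

```text
(no output)
```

View pics/cmp.png

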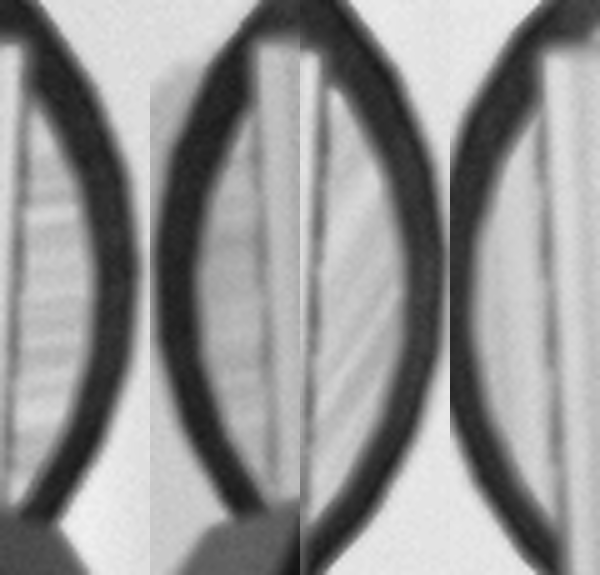

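Call:
servo_tool:
  plan:
    - [0, [0, 0, -3], 0]
    - [0, [-1, 3.5, 0], 0]
    - [0, [-1, 3.5, 0], 0]
    - [0, [-1, 3.5, 0], 0]
    - [0, [-1, 3.5, 0], 0]
    - [0, [-1, 3.5, 0], 0]
    - [0, [-1, 3.5, 0], 0]
    - [0, [-1, 3.5, 0], 0]
    - [0, [-1, 3.5, 0], 0]
    - [0, [0, 0, 0], 0]

```text
time_s: 33.63
position: [0.4737, -0.4484, 0.2672]
tcp_rot: [0.999, 0.031, -0.02, -0.013]
ft_force: [-1.0, -0.4, -0.1]
finger_gap: 0.997
```

```bash
python3 - <<'E'
from g import *
st()
cap('top','t10');cap('side','s10');crop('t10',280,170,390,270,7);crop('s10',270,140,390,260,6)
a=cv2.absdiff(cv2.imread('pics/top0.png'),cv2.imread('pics/t10.png'));
E
```

```text
t 33.63 p [ 0.4737 -0.4484  0.2672] tx yaw 0.0627 tz [-0.0417  0.0241 -0.9988] F [-1.01 -0.37 -0.07] T [-0.034 -0.068  0.009] gap 0.997
```

View pics/t10.png

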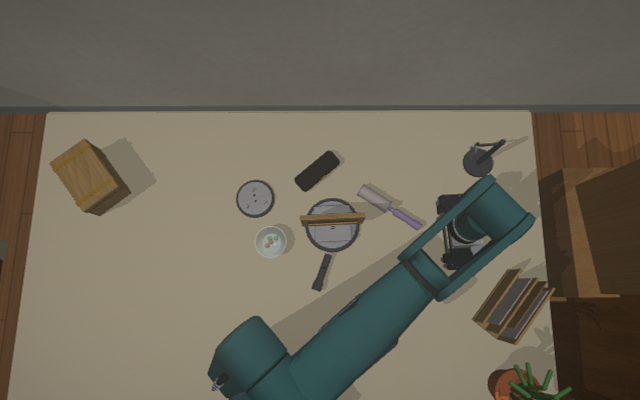

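View pics/s10_c270_140.png

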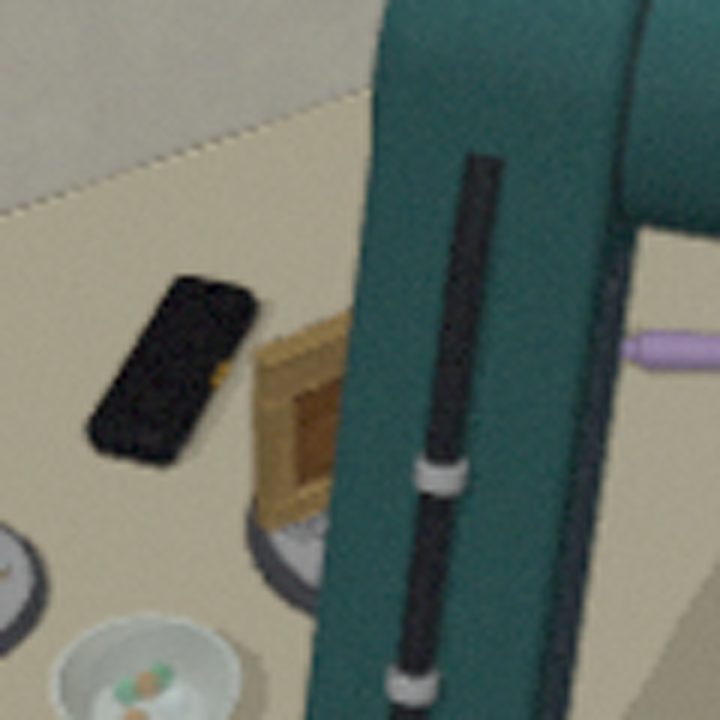

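```bash
python3 - <<'E'
from g import *
a=cv2.imread('pics/top0.png');b=cv2.imread('pics/t10.png')
for n,(x0,y0,x1,y1) in dict(case=(290,145,345,195),dish=(252,222,292,262),torch=(308,256,334,296),roller=(356,180,426,232),small=(232,176,278,220)).items():
    p=a[y0+4:y1-4,x0+4:x1-4]; r=cv2.matchTemplate(b[y0:y1,x0:x1],p,cv2.TM_CCOEFF_NORMED); print(n,cv2.minMaxLoc(r)[1],cv2.minMaxLoc(r)[3])
cv2.imwrite('pics/s10b.png',cv2.imread('pics/s10.png')[80:260,400:580])
E
```

```text
case 0.9916293025016785 (4, 4)
dish 0.9980317950248718 (4, 4)
torch 0.9988678097724915 (4, 4)
roller 0.7889077663421631 (4, 4)
small 0.9990270733833313 (4, 4)
```

View pics/s10b.png

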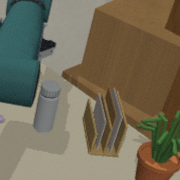

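View pics/t10_c280_170.png

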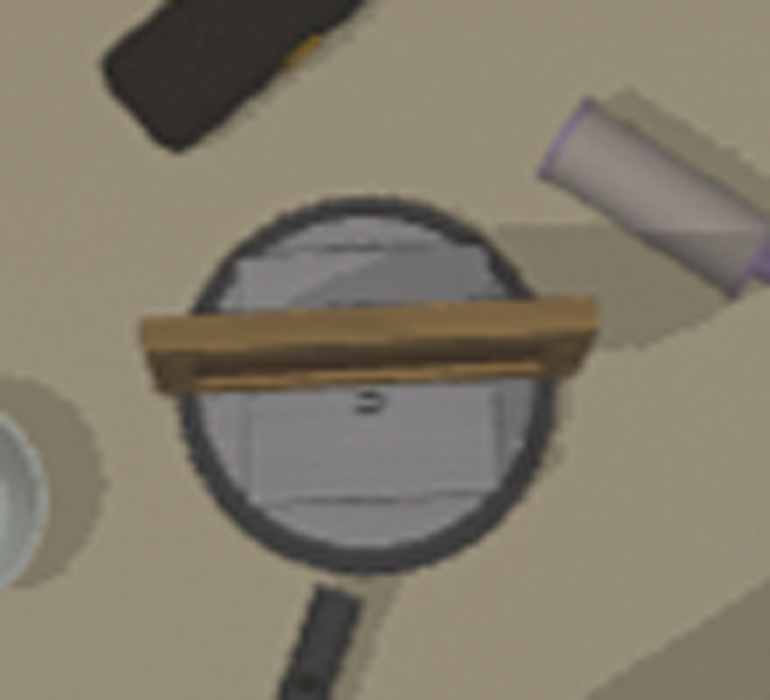

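```bash
python3 -c "
from rig import job
print(job.job_done())"
```

```text
the job is handed in; nothing more can be done
None
```

The mirror is back down on its swivel base and stands free, and I handed the job in at about 34 s. One figure disagrees with the brief, described below.

**What I did**
- I took the mirror by the top rail and turned it clockwise, riding on the balls.
- By 1.3 rad my hand had pulled the foot about 5 mm off centre, so the grooves could not all meet the balls. I lifted the mirror about 9 mm, re-centred it over the base and set it down again.
- I then turned on with about half its weight in the hand. It sank gradually to 3.7 mm below its riding height. I eased the hand force to under 1 N and opened the fingers.

**Last checks**
- **Centring and level:** rail, foot and base centres agree to about 1 mm in the wrist picture, so the mirror stands centred and level to about 0.01 rad.
- **Height:** the hand came down 3.7 mm of the expected 4 mm, and the picture gives a drop of 5 ± 1.5 mm. I had no direct view of the three balls in their grooves.
- **Turntable:** the grain on its top has the same direction before and after, so I see no sign that I dragged it round.
- **Other things on the shelf:** case, dish, torch and the small base are unmoved. The lint roller matched in place, but only at 0.79 because a shadow moved across it. The canister still stands.

**What disagreed**
- **Angle:** I turned it 1.44 rad in all, more than the 1.2 rad or so the brief implies. I felt no seat earlier, but part of that sweep was 3 to 5 mm off centre. At the end the turntable's grain lies parallel to the foot's, which fits the seat being where it is.
- **Path:** the drift off centre and the lift were not planned.

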